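# Make up the inlet kit and the column kit for the gas chromatographs

## Robot

A 7-joint arm with a two-finger parallel gripper is mounted at the origin on a cart in front of the work surface, level with it; the furniture and walls round the work are solid. World frame = base frame: x ahead of the robot, y to its left, z up, the work surface at z = 0. Lengths are in m, angles in degrees, forces in N, time in s.
With the tool pointing down it reaches from about 0.425 to 0.875 m from the base axis. Payload 4.7 kg.
Tool frame: the origin (TCP) lies at the very end of the fingers, on their centre line; the grasp point (between the pads) lies 19 mm behind it (env.grip_point_offset is the distance from the TCP to the grasp point, in m); z points along the fingers, y is the line along which they close (so a half turn about z gives the same grasp; the last joint's range is limited). The gripper opens to 87 mm and grips with 3 to 60 N. Pads are 19 mm wide; open, the fingers measure 117 mm over their backs; the gripper's body (75 mm by 190 mm) begins 51 mm behind the grasp point.
Start: joints at [-68.52, 18.392, -4.016, 83.108, 1.295, 78.541, -3.26], TCP at [0.229, 0.608, 0.223] pointing down, gripper open.
Joint ranges: [-163.93, 163.93], [-17.29, 119.83], [-79.2, 71.16], [3.27, 140.29], [-89.18, 269.18], [5.43, 117.66], [-154.24, 154.24]. Speed limits (degrees/s): [147.25, 147.25, 180, 180, 180, 180, 180].

## Interface

Orientations are given as [roll, pitch, yaw] about the fixed x, y, z axes, in that order (R = Rz(yaw) Ry(pitch) Rx(roll)).
In Python, from cell import env gives the robot as it stands.
- The arm moves only by the tool jog_arm, never from a script. Its argument "motion" is a list of rows, each an object of numbers: "x", "y", "z": the shift along the tool's x, y, z in cm; "ax", "ay", "az": the turn, a rotation vector about the tool's x, y, z in degrees. In form: [{"x": .., "y": .., "z": .., "ax": .., "ay": .., "az": ..}, ...]. A call has exactly 5 rows; each row shifts and turns the commanded pose from where the row before left it, along the tool's axes as they then stand; what a row does not reach is not made up. A row lasts 1/10 s, in which the tool goes at most 50 mm and 8.59 degrees, less where a joint would pass 70% of its speed; a pose out of reach is approached as far as the arm can. A call is refused whole if a number of a shift passes 5 or a number of a turn 8.59, either way. A call with a gripper value outside its range is refused whole. "claw" is the gripper command: -1 is shut, 1 is fully open, values between are in proportion, set as the call begins (left out, the last holds). The fingers move at their own pace and stop on an object; "squeeze" is the grip in N (left out, the last holds). Time passes only in rows, so rows that do not move let the fingers close, or fill a call up. It gives the time, the measured TCP pose, the force, the opening and the grip force at its end, in the units of the state.
- env.get_obs(): the state, without advancing time (a new reading comes with each control period).
- env.read_camera(name): name is "side" or "top"; returns the picture (480x640x3 uint8, red, green, blue); there is no depth.
- env.camera_params(name): a dict with "fx", "fy", "cx", "cy" (pixels), "extrinsics" (4x4, takes a point from world to camera coordinates). Camera axes: x right, y up, looking along -z (the intrinsics and any distortion apply to the point x, -y, -z); pixel columns grow to the right and rows downward; lengths in m; the calibration is good to about 2 mm. A picture is of the moment at which its call begins. camera_params takes no time and is no camera call.
- env.sign_off(): hands the job in; it is judged then, once.
The state is a dict: "time_s": time; "qpos": joint angles; "joint_velocities": joint speeds; "effort": joint torques, N m; "tool_pos": TCP position; "tool_rot": TCP orientation; "force": force on the tool from outside, world axes, zero at the start; "wrist_torque": the same for the moment, N m; "grip_width": finger opening in m; "grasp_force": force on a finger pad.
Only numpy, scipy, OpenCV 4.12 (cv2) and the standard library are available. Lean on these libraries where they do the work, as an engineer would, in place of code of your own. Each camera call takes 0.05 s, during which the arm holds its last target. There are 200 camera calls.

## Task

Make up the two service kits in the dark foam-lined trays from the stock standing on the bench: the shorter tray, with the hex key, is the inlet kit and gets the septa jar (amber, white cap) upright in its round pocket and the white liner carton in the rectangular pocket beside it. The longer tray, with the spanner, is the column kit and gets the small dropper bottle upright in its round pocket, the brown nut carton upright in the rectangular pocket next to it and the straight brass union (not one of the tees) in the open bay at the end. Set each thing down gently, without dropping it, so that it sits right down on the floor of its pocket, and leave the hex key and the spanner lying in their slots.

Things in the scene. Friction and masses are not known exactly. Their poses are not given: they have to be found in the camera images.
- septa_jar_c (a point): Amber screw-top jar with a white cap, standing; 45 mm diameter, 55 mm high. The point is its centre, half-way up (27.5 mm above its foot); z up. Grip it round the body between 14 and 41 mm above its foot. Its place: the large round pocket of the shorter tray.
- liner_carton_c (a point): Small white carton with a red stripe, standing; 30 mm (its x) by 62 mm (its y), 46 mm high. The point is its centre, 23 mm above its foot; z up. Grip it across the 30 mm. Its place: the rectangular pocket of the shorter tray, long side along the tray, either way round.
- nut_carton_c (a point): Brown cardboard carton with a blue and white stripe, standing; 50 mm (its x) by 66 mm (its y), 40 mm high. The point is its centre, 20 mm above its foot; z up. Grip it across the 50 mm. Its place: the rectangular pocket of the longer tray, 66 mm side along the tray, either way round.
- leak_bottle_c (a point): White dropper bottle with a pointed red cap, standing; body 32 mm diameter up to 64 mm, whole bottle 98 mm high. The point is its centre, 49 mm above its foot; z up. Grip the body from 20 to 64 mm above the foot. Its place: the small round pocket of the longer tray.
- union_c (a point): Straight brass union: a short round bar with a thicker hexagon at each end, lying flat; 38 mm long (its y), 14 mm wide (its x), 13 mm high. The point is its centre, 6.5 mm above its foot. Grip it across the 14 mm. (The two brass fittings with a side branch are tees and belong to neither kit.) Its place: the bay at the end of the longer tray, lying flat, any way round.
- inlet_tray: Shorter kit tray, 176x110x18 mm, fixed; hex key in its slot. Origin: centre of underside; z up, y along its length, x across it, from tool slot to pockets. Pocket floors 6 mm, deck 17 mm above bench. Centres (x,y), mm: jar pocket, round 57 (18.5,42.5); white carton's, 42 in x by 74 in y (18.5,-32); hex key slot 33x100 (-32.5,0).
- column_tray: Longer kit tray, 228x110x18 mm, fixed; spanner in its slot. Origin: centre of underside; z up, y along its length, x across it, from tool slot to pockets. Pocket floors 6 mm, deck 17 mm above bench. Centres (x,y), mm: bottle pocket, round 44 (16,75); brown carton's, 62 in x by 78 in y (16,8); union bay 94x60 (0,-67); spanner slot 24x127 (-35,33).
- hex_key_c (a point): Steel hex key, 94 by 30 mm, 8 mm thick, lying loose in the slot of the shorter tray; it stays there. The point is at the middle of its outline, half-way up.
- spanner_c (a point): Steel open-ended spanner, 121 by 17 mm, 6 mm thick, lying loose in the slot of the longer tray; it stays there. The point is its centre, half-way up.

How it is judged (in metres and radians):
At the end, for the whole second after the job is handed in: Jar, cartons and bottle upright (0.12 rad), within 9 mm of their pocket's centre in tray x and y; union in its bay (44 mm in x, 26 mm in y); hex key and spanner within 10 mm of their slots' centres; all at most 4 mm above rest on the floor; the five at rest (x of septa_jar_c in the frame of inlet_tray between 0.0095 and 0.0275 m and y of septa_jar_c in the frame of inlet_tray between 0.0335 and 0.0515 m and z of septa_jar_c in the frame of inlet_tray below 0.0375 m and angle between each of septa_jar_c, liner_carton_c, nut_carton_c, leak_bottle_c's own z axis and vertical below 0.12 rad and x of liner_carton_c in the frame of inlet_tray between 0.0095 and 0.0275 m and y of liner_carton_c in the frame of inlet_tray between -0.041 and -0.023 m and z of liner_carton_c in the frame of inlet_tray below 0.033 m and x of nut_carton_c in the frame of column_tray between 0.007 and 0.025 m and y of nut_carton_c in the frame of column_tray between -0.001 and 0.017 m and z of nut_carton_c in the frame of column_tray below 0.03 m and x of leak_bottle_c in the frame of column_tray between 0.007 and 0.025 m and y of leak_bottle_c in the frame of column_tray between 0.066 and 0.084 m and z of leak_bottle_c in the frame of column_tray below 0.059 m and x of union_c in the frame of column_tray between -0.044 and 0.044 m and y of union_c in the frame of column_tray between -0.093 and -0.041 m and z of union_c in the frame of column_tray below 0.0165 m and x of hex_key_c in the frame of inlet_tray between -0.0425 and -0.0225 m and y of hex_key_c in the frame of inlet_tray between -0.01 and 0.01 m and z of hex_key_c in the frame of inlet_tray below 0.014 m and x of spanner_c in the frame of column_tray between -0.045 and -0.025 m and y of spanner_c in the frame of column_tray between 0.023 and 0.043 m and z of spanner_c in the frame of column_tray below 0.013 m and linear speed of each of septa_jar, liner_carton, nut_carton, leak_bottle, union below 0.02 m/s); the robot touches nothing.
It fails at once if the jar is dropped or thrown: it moves faster than 0.7 m/s while the fingers do not hold it (linear speed of septa_jar above 0.7 m/s and contact force between septa_jar and the fingers below 0.05 N).
It fails at once if the white carton is dropped or thrown: it moves faster than 0.7 m/s while the fingers do not hold it (linear speed of liner_carton above 0.7 m/s and contact force between liner_carton and the fingers below 0.05 N).
It fails at once if the brown carton is dropped or thrown: it moves faster than 0.7 m/s while the fingers do not hold it (linear speed of nut_carton above 0.7 m/s and contact force between nut_carton and the fingers below 0.05 N).
It fails at once if the dropper bottle is dropped or thrown: it moves faster than 0.7 m/s while the fingers do not hold it (linear speed of leak_bottle above 0.7 m/s and contact force between leak_bottle and the fingers below 0.05 N).
It fails at once if the union is dropped or thrown: it moves faster than 0.7 m/s while the fingers do not hold it (linear speed of union above 0.7 m/s and contact force between union and the fingers below 0.05 N).
It also fails if it takes over 128 s, if anything falls off the work surface, if the arm or the gripper's body presses on something with over 40 N, if the wrist force passes 120 N, or if a joint passes its speed limit or range.

## Working session

There is one attempt and no reset: what is moved stays moved. The work goes in short steps, Python scripts to look and compute and a tool call to move; the robot and the scene stay as the last step left them, time stands still between calls to the robot, and variables do not carry over. Pictures are saved under pics/ and viewed, at most 15 in all, crops included, and the job is handed in when it is done.

Besides the shell and the picture viewer there is one more tool, called by a JSON object that holds its "fn" and its "kwargs". jog_arm: Moves the arm, as the interface text tells. Its arguments: {"type":"object","properties":{"motion":{"type":"array"},"claw":{"type":"number"},"squeeze":{"type":"number"}},"required":["motion"]}

```bash
mkdir -p pics; ls
python3 - <<'E'
from cell import env
import cv2
o=env.get_obs(); print({k:o[k] for k in('time_s','tool_pos','tool_rot','grip_width')})
for n in('side','top'):
    cv2.imwrite(f'pics/{n}0.png',env.read_camera(n)[:,:,::-1]); print(n,env.camera_params(n))
E
```

```text
pics
{'time_s': 0.0, 'tool_pos': array([0.22933243, 0.60762599, 0.22149901]), 'tool_rot': array([-1.79893349e+02,  7.47376056e-03,  1.59330083e+02]), 'grip_width': 0.08679758012676242}
side {'fx': 518.4062417704779, 'fy': 518.4062417704779, 'cx': 317.5264674923568, 'cy': 239.55804796488735, 'extrinsics': array([[-9.99962137e-01,  5.83867375e-03,  6.45250096e-03,
         5.29763635e-01],
       [-5.61539559e-04, -7.83245679e-01,  6.21712064e-01,
         6.61955622e-02],
       [ 8.68386741e-03,  6.21684901e-01,  7.83219302e-01,
        -9.98907274e-01],
       [ 0.00000000e+00,  0.00000000e+00,  0.00000000e+00,
         1.00000000e+00]])}
top {'fx': 534.019132761583, 'fy': 534.019132761583, 'cx': 313.7181164233963, 'cy': 245.14132418058352, 'extrinsics': array([[-0.01656339, -0.99974932,  0.01506464,  0.13636933],
       [ 0.98999459, -0.01428647,  0.14038022, -0.5375708 ],
       [-0.14012981,  0.01723908,  0.98998306, -1.0764632 ],
       [ 0.        ,  0.        ,  0.        ,  1.        ]])}
```

View pictures.

View pics/top0.png

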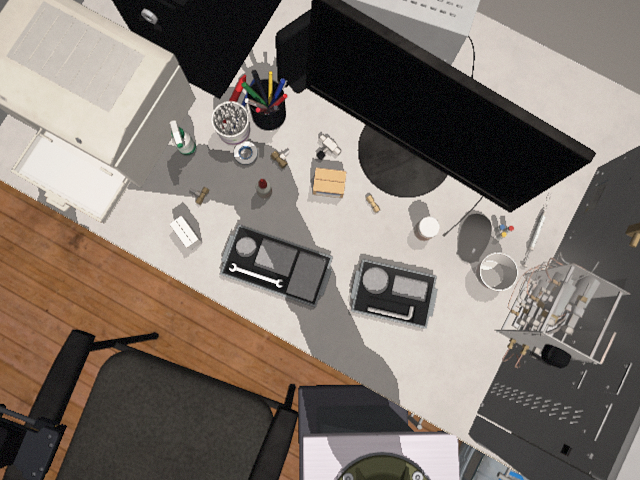

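View pics/side0.png

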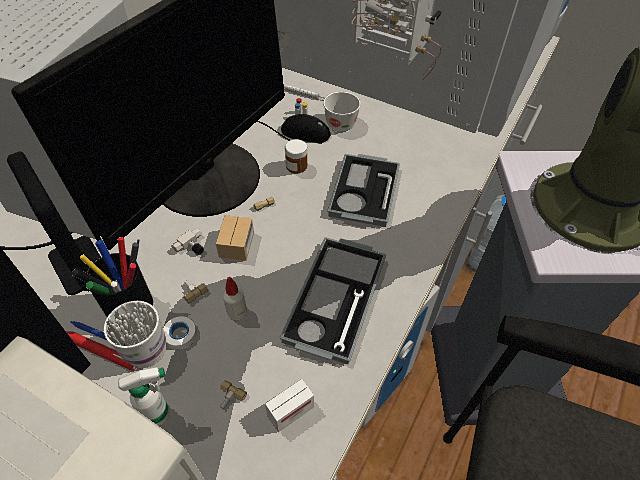

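```bash
cat > h.py <<'E'
from cell import env
import cv2, numpy as np
from scipy.spatial.transform import Rotation as Rot
def cam(n):
    p=env.camera_params(n); return p,np.array(p['extrinsics'])
def ray(n,uv,z):
    p,E=cam(n); R,t=E[:3,:3],E[:3,3]; C=-R.T@t
    d=R.T@np.array([(uv[0]-p['cx'])/p['fx'],-(uv[1]-p['cy'])/p['fy'],-1])
    return C+d*(z-C[2])/d[2]
def proj(n,P):
    p,E=cam(n); q=E[:3,:3]@np.asarray(P)+E[:3,3]
    return np.array([p['cx']+p['fx']*q[0]/-q[2],p['cy']-p['fy']*q[1]/-q[2]])
def crop(im,x0,y0,x1,y1,s,f):
    cv2.imwrite(f,cv2.resize(im[y0:y1,x0:x1,::-1],None,fx=s,fy=s,interpolation=cv2.INTER_CUBIC))
def cmd(dx,dy,dz,yaw=None):
    "world displacement -> tool shift (cm) and az"
    o=env.get_obs(); R=Rot.from_euler('xyz',o['tool_rot'],degrees=True)
    return R.inv().apply([dx,dy,dz])*100
E
python3 - <<'E'
from h import *
im=cv2.imread('pics/top0.png')[:,:,::-1]
crop(im,160,145,450,335,2.75,'pics/c1.png')
for n in('top','side'):
    E=cam(n)[1]; print(n,-E[:3,:3].T@E[:3,3])
E
```

```text
top [0.38360634 0.14721239 1.13909028]
side [0.53845513 0.66975984 0.73779058]
```

View pics/c1.png

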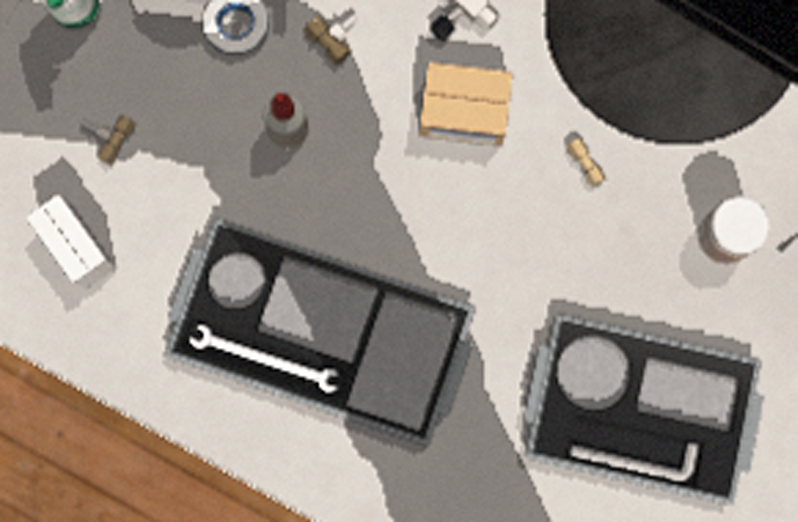

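```bash
cat > m.py <<'E'
from h import *
def px(u,v): return (u/2.75+160-.3,v/2.75+145-.3)
im={n:cv2.imread(f'pics/{n}0.png') for n in('top','side')}
hsv={n:cv2.cvtColor(im[n],cv2.COLOR_BGR2HSV) for n in im}
def blob(n,lo,hi,box):
    x0,y0,x1,y1=box; m=cv2.inRange(hsv[n],np.array(lo),np.array(hi)); k=np.zeros_like(m); k[y0:y1,x0:x1]=m[y0:y1,x0:x1]
    c,_=cv2.findContours(k,cv2.RETR_EXTERNAL,cv2.CHAIN_APPROX_NONE); return max(c,key=cv2.contourArea)
def rect(c,n,z):
    b=cv2.boxPoints(cv2.minAreaRect(c)); P=np.array([ray(n,q,z)[:2] for q in b]); e=np.diff(np.vstack([P,P[:1]]),axis=0)
    i=0 if np.linalg.norm(e[0])>np.linalg.norm(e[1]) else 1
    return P.mean(0).round(4),np.linalg.norm(e,axis=1)[:2].round(4),'long dir',round(np.degrees(np.arctan2(e[i][1],e[i][0]))%180,1)
E
python3 - <<'E'
from m import *
for nm,q,L in(('col',[(217,222),(470,305),(425,437),(172,352)],228),('inl',[(562,318),(757,362),(733,497),(530,455)],176)):
    P=np.array([ray('top',px(*c),.018)[:2] for c in q]); y=P[0]+P[3]-P[1]-P[2]; 
    print(nm,P.mean(0).round(4),'len',np.linalg.norm(y)/2,'wid',np.linalg.norm(P[0]+P[1]-P[2]-P[3])/2,'ydir',np.degrees(np.arctan2(y[1],y[0])))
print('nut',rect(blob('top',(8,60,150),(25,255,255),(305,155,355,200)),'top',.04))
print('liner',rect(blob('top',(0,0,228),(180,40,255),(165,205,205,255)),'top',.046))
print('liner0',rect(np.array([px(*q) for q in((60,196),(105,258),(80,283),(28,217))],np.float32),'top',.046))
c=blob('top',(0,0,215),(180,40,255),(405,205,445,245)); print('jar',rect(c,'top',.055),ray('top',cv2.minEnclosingCircle(c)[0],.055))
c=blob('top',(10,60,90),(30,255,255),(355,185,390,220)); print('union',rect(c,'top',.008),cv2.minAreaRect(c))
c=blob('side',(10,60,90),(30,255,255),(245,190,280,215)); print('unionS',rect(c,'side',.008),cv2.minAreaRect(c))
print('bottle',ray('top',px(284,117),.06),ray('top',px(281,97),.098), ray('side',(229,279),.098))
# side checks
for nm,q,z in(('jar cap',(296,146.5),.055),('bot base',(235,312),.0)):
    print(nm,ray('side',q,z))
c=blob('side',(0,120,60),(6,255,255),(215,265,245,300)); i=c[:,0,1].argmin(); print('tip px',c[i,0],ray('side',c[i,0],.098))
E
```

```text
col [0.503  0.2071] len 0.20474589466906165 wid 0.10634862408018445 ydir 70.72373514653586
inl [ 0.4386 -0.04  ] len 0.15499408566705902 wid 0.1061966543746866 ydir 76.89941085491246
nut (array([0.6759, 0.0934]), array([0.068 , 0.0566]), 'long dir', np.float64(89.3))
liner (array([0.5713, 0.3973]), array([0.029 , 0.0613]), 'long dir', np.float64(35.4))
liner0 (array([0.5711, 0.3943]), array([0.0284, 0.0647]), 'long dir', np.float64(38.0))
jar (array([ 0.5852, -0.1175]), array([0.0501, 0.0653]), 'long dir', np.float64(177.1)) [ 0.58605583 -0.12170711  0.055     ]
union (array([ 0.6335, -0.0015]), array([0.0133, 0.0389]), 'long dir', np.float64(29.5)) ((372.55364990234375, 203.27468872070312), (17.819313049316406, 6.027120590209961), 58.392494201660156)
unionS (array([6.317e-01, 6.000e-04]), array([0.0384, 0.0152]), 'long dir', np.float64(29.4)) ((263.9482727050781, 202.62066650390625), (5.942250728607178, 19.498010635375977), 68.19859313964844)
bottle [0.65888996 0.23145927 0.06      ] [0.66415144 0.23062384 0.098     ] [0.66317775 0.23655895 0.098     ]
jar cap [ 0.57172459 -0.10514318  0.055     ]
bot base [0.66598848 0.23514057 0.        ]
tip px [228 277] [0.6650232  0.23297234 0.098     ]
```

Run:
```python
from m import *
def inv(P,n='top'):
    u=proj(n,P); return ((u-[160,145]+.3)*2.75).round(1) if n=='top' else u.round(1)
T={'col':([.503,.2071],70.7,[('bot',16,75),('nut',16,8),('bay',0,-67),('span',-35,33)]),'inl':([.4386,-.04],76.9,[('jar',18.5,42.5),('lin',18.5,-32),('hex',-32.5,0)])}
for t,(o,a,L) in T.items():
    R=Rot.from_euler('z',a-90,degrees=True)
    for n,x,y in L:
        P=R.apply([x/1e3,y/1e3,0])+[*o,.012]; print(t,n,P.round(4),inv(P),inv(P,'side'))
print('jar cap top',ray('top',px(740,227),.055),'side',ray('side',(296,147),.055))
for n in('top','side'):
    p=[(.664,.233,.098),(.664,.233,.064),(.664,.233,0)]; print([inv(q,n) for q in p])
g=cv2.inRange(hsv['side'],(0,0,200),(180,45,255)); 
for b in((280,135,312,158),): 
    k=np.zeros_like(g);k[b[1]:b[3],b[0]:b[2]]=g[b[1]:b[3],b[0]:b[2]];print(cv2.boundingRect(k))
s=im['side'];a=cv2.resize(s[130:220,250:410],None,fx=4,fy=4,interpolation=cv2.INTER_CUBIC);b=cv2.resize(s[370:440,215:335],None,fx=3,fy=3,interpolation=cv2.INTER_CUBIC)
c=np.zeros((580,640,3),np.uint8);c[:360]=a;c[360:570,:360]=b;cv2.imwrite('pics/c2.png',c)
```

```text
col bot [0.5429 0.2726 0.012 ] [236.1 279.2] [310.3 328.7]
col nut [0.5207 0.2094 0.012 ] [318.1 306.4] [323.8 294.5]
col bay [0.4809 0.1439 0.012 ] [403.7 356.7] [346.4 262.3]
col span [0.4809 0.2498 0.012 ] [265.8 358.8] [349.  315.9]
inl jar [ 0.4663 -0.0028  0.012 ] [594.6 372.7] [350.9 199.9]
inl lin [ 0.4494 -0.0754  0.012 ] [689.5 393.2] [357.7 173.1]
inl hex [ 0.4069 -0.0326  0.012 ] [636.1 449.7] [380.7 188.6]
jar cap top [ 0.57098329 -0.11016578  0.055     ] side [ 0.57169548 -0.1036852   0.055     ]
[array([277.7,  97.2]), array([281.5, 109.1]), array([288. , 129.5])]
[array([228.7, 277. ]), array([231.5, 289.5]), array([236.3, 310.9])]
(282, 138, 30, 20)
```

View pics/c2.png

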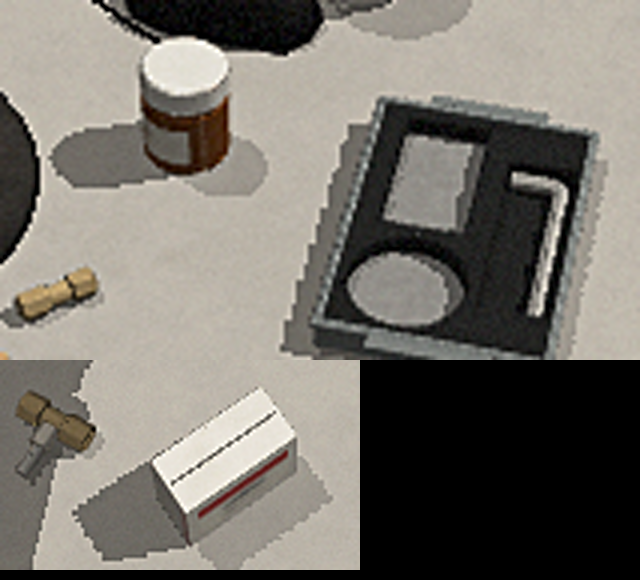

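```bash
cat > plan.py <<'E'
from h import *
import json
def plan(wps,start=None):
    "wps: (x,y,z,psi,nrows); prints rows per call (tool cm / deg)"
    o=env.get_obs(); p=np.array(o['tool_pos']); a=o['tool_rot'][2]
    # levelling error ignored
    for x,y,z,psi,n in wps:
        d=(np.array([x,y,z])-p)/n; da=(psi-a+180)%360-180; da=da/n; out=[]
        for i in range(n):
            r=np.radians(a); s=[100*(d[0]*np.cos(r)+d[1]*np.sin(r)),100*(d[0]*np.sin(r)-d[1]*np.cos(r)),-100*d[2]]
            s=[round(float(v),2) for v in s]; A=round(float(-da),2)
            out.append(dict(x=s[0],y=s[1],z=s[2],az=A)); r=np.radians(a)
            p=p+np.array([s[0]*np.cos(r)+s[1]*np.sin(r),s[0]*np.sin(r)-s[1]*np.cos(r),-s[2]])/100; a-=A
        print('->',x,y,z,psi)
        for i in range(0,n,5): print(json.dumps(out[i:i+5]).replace('"','').replace(' ',''))
def st():
    o=env.get_obs(); print(round(o['time_s'],2),np.round(o['tool_pos'],4),np.round(o['tool_rot'],1),'f',np.round(o['force'],1),'w',round(o['grip_width'],4),'g',np.round(o['grasp_force'],1),'q',np.round(o['qpos']))
E
python3 - <<'E'
from m import *
def tri(a,b):
    A=[];B=[]
    for n,uv in(('top',a),('side',b)):
        p,q=ray(n,uv,0),ray(n,uv,.3); d=(q-p)/np.linalg.norm(q-p); M=np.eye(3)-np.outer(d,d); A.append(M);B.append(M@p)
    return np.linalg.solve(A[0]+A[1],B[0]+B[1])
print('mon bottom R',tri((515,208),(285,97)),'bottom L',tri((303,90),(105,243)))
q=np.array([(263,28),(297,78),(188,152),(153,102)])/3+[215,370]
print('linerS',rect(q.astype(np.float32),'side',.046))
print('jar S',ray('side',(296.5,146),.055))
from plan import plan
plan([(.571,.396,.15,36,15),(.571,.396,.018,36,5)])
E
```

```text
mon bottom R [ 0.60743611 -0.30089427  0.02996885] bottom L [0.87274268 0.14608134 0.06752651]
linerS (array([0.5698, 0.4003]), array([0.0607, 0.0292]), 'long dir', np.float64(35.7))
jar S [ 0.57077307 -0.10660523  0.055     ]
-> 0.571 0.396 0.15 36
[{x:-2.63,y:-0.52,z:0.48,az:8.22},{x:-2.68,y:-0.13,z:0.48,az:8.22},{x:-2.67,y:0.25,z:0.48,az:8.22},{x:-2.6,y:0.63,z:0.48,az:8.22},{x:-2.49,y:0.99,z:0.48,az:8.22}]
[{x:-2.32,y:1.34,z:0.48,az:8.22},{x:-2.11,y:1.66,z:0.48,az:8.22},{x:-1.85,y:1.94,z:0.48,az:8.22},{x:-1.55,y:2.19,z:0.48,az:8.22},{x:-1.22,y:2.38,z:0.48,az:8.22}]
[{x:-0.87,y:2.53,z:0.48,az:8.22},{x:-0.5,y:2.63,z:0.48,az:8.22},{x:-0.12,y:2.68,z:0.48,az:8.22},{x:0.27,y:2.67,z:0.48,az:8.22},{x:0.65,y:2.6,z:0.48,az:8.22}]
-> 0.571 0.396 0.018 36
[{x:0.0,y:-0.0,z:2.63,az:0.01},{x:0.0,y:-0.0,z:2.63,az:0.01},{x:0.0,y:-0.0,z:2.63,az:0.01},{x:0.0,y:-0.0,z:2.63,az:0.01},{x:0.0,y:-0.0,z:2.63,az:0.01}]
```

{"fn": "jog_arm", "kwargs": {"motion": [{"x": -2.63, "y": -0.52, "z": 0.48, "az": 8.22}, {"x": -2.68, "y": -0.13, "z": 0.48, "az": 8.22}, {"x": -2.67, "y": 0.25, "z": 0.48, "az": 8.22}, {"x": -2.6, "y": 0.63, "z": 0.48, "az": 8.22}, {"x": -2.49, "y": 0.99, "z": 0.48, "az": 8.22}]}}

```text
$.motion[0]: bad value
```

{"fn": "jog_arm", "kwargs": {"motion": [{"x": -2.32, "y": 1.34, "z": 0.48, "az": 8.22}, {"x": -2.11, "y": 1.66, "z": 0.48, "az": 8.22}, {"x": -1.85, "y": 1.94, "z": 0.48, "az": 8.22}, {"x": -1.55, "y": 2.19, "z": 0.48, "az": 8.22}, {"x": -1.22, "y": 2.38, "z": 0.48, "az": 8.22}]}}

```text
$.motion[0]: bad value
```

{"fn": "jog_arm", "kwargs": {"motion": [{"x": -0.87, "y": 2.53, "z": 0.48, "az": 8.22}, {"x": -0.5, "y": 2.63, "z": 0.48, "az": 8.22}, {"x": -0.12, "y": 2.68, "z": 0.48, "az": 8.22}, {"x": 0.27, "y": 2.67, "z": 0.48, "az": 8.22}, {"x": 0.65, "y": 2.6, "z": 0.48, "az": 8.22}]}}

```text
$.motion[0]: bad value
```

Run:
```python
from plan import *
st(); plan([(.571,.397,.10,36,5),(.571,.397,.018,36,5)])
s=env.read_camera('side'); crop(s,180,300,380,450,3,'pics/l1.png')
```

```text
0.1 [0.2294 0.6077 0.2215] [-179.9    0.   159.3] f [-0.2  1.   0.2] w 0.087 g 0.0 q [-69.  18.  -4.  83.   1.  79.  -3.]
-> 0.571 0.397 0.1 36
[{x:-7.88,y:-1.53,z:2.43,az:24.67},{x:-7.8,y:1.9,z:2.43,az:24.67},{x:-6.29,y:4.98,z:2.43,az:24.67},{x:-3.64,y:7.15,z:2.43,az:24.67},{x:-0.32,y:8.02,z:2.43,az:24.67}]
-> 0.571 0.397 0.018 36
[{x:-0.0,y:0.0,z:1.64,az:-0.0},{x:-0.0,y:0.0,z:1.64,az:-0.0},{x:-0.0,y:0.0,z:1.64,az:-0.0},{x:-0.0,y:0.0,z:1.64,az:-0.0},{x:-0.0,y:0.0,z:1.64,az:-0.0}]
```

View pics/l1.png

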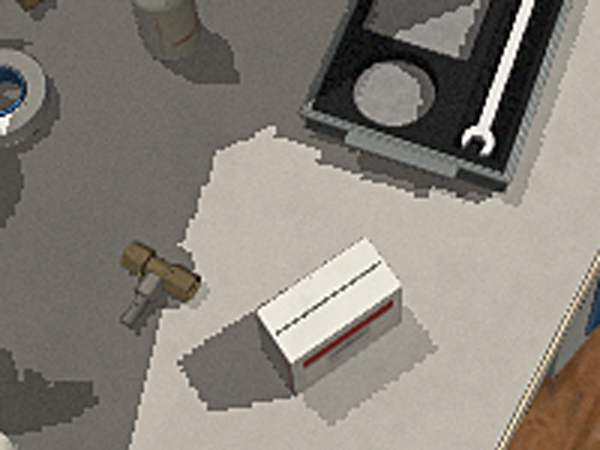

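{"fn": "jog_arm", "kwargs": {"motion": [{"x": -2.63, "y": -0.52, "z": 0.48, "ax": 0, "ay": 0, "az": 8.22}, {"x": -2.68, "y": -0.13, "z": 0.48, "ax": 0, "ay": 0, "az": 8.22}, {"x": -2.67, "y": 0.25, "z": 0.48, "ax": 0, "ay": 0, "az": 8.22}, {"x": -2.6, "y": 0.63, "z": 0.48, "ax": 0, "ay": 0, "az": 8.22}, {"x": -2.49, "y": 0.99, "z": 0.48, "ax": 0, "ay": 0, "az": 8.22}]}}

```text
time_s: 0.65
tool_pos: [0.3442, 0.5367, 0.198]
tool_rot: [-180.0, 0.0, 117.9]
force: [0.5, -0.2, -0.5]
grip_width: 0.0869
grasp_force: 0.0
```

{"fn": "jog_arm", "kwargs": {"motion": [{"x": -2.32, "y": 1.34, "z": 0.48, "ax": 0, "ay": 0, "az": 8.22}, {"x": -2.11, "y": 1.66, "z": 0.48, "ax": 0, "ay": 0, "az": 8.22}, {"x": -1.85, "y": 1.94, "z": 0.48, "ax": 0, "ay": 0, "az": 8.22}, {"x": -1.55, "y": 2.19, "z": 0.48, "ax": 0, "ay": 0, "az": 8.22}, {"x": -1.22, "y": 2.38, "z": 0.48, "ax": 0, "ay": 0, "az": 8.22}]}}

```text
time_s: 1.15
tool_pos: [0.458, 0.4662, 0.1741]
tool_rot: [-180.0, 0.0, 76.8]
force: [-0.3, -0.1, 0.8]
grip_width: 0.0869
grasp_force: 0.0
```

{"fn": "jog_arm", "kwargs": {"motion": [{"x": -0.87, "y": 2.53, "z": 0.48, "ax": 0, "ay": 0, "az": 8.22}, {"x": -0.5, "y": 2.63, "z": 0.48, "ax": 0, "ay": 0, "az": 8.22}, {"x": -0.12, "y": 2.68, "z": 0.48, "ax": 0, "ay": 0, "az": 8.22}, {"x": 0.27, "y": 2.67, "z": 0.48, "ax": 0, "ay": 0, "az": 8.22}, {"x": 0.65, "y": 2.6, "z": 0.48, "ax": 0, "ay": 0, "az": 8.22}]}}

```text
time_s: 1.65
tool_pos: [0.5718, 0.3957, 0.15]
tool_rot: [-180.0, 0.0, 35.7]
force: [0.1, -0.3, 0.3]
grip_width: 0.0874
grasp_force: 0.0
```

```bash
sed -i 's/dict(x=s\[0\],y=s\[1\],z=s\[2\],az=A)/dict(x=s[0],y=s[1],z=s[2],ax=0,ay=0,az=A)/' plan.py
python3 - <<'E'
from plan import *
st(); plan([(.571,.3975,.10,36,5),(.571,.3975,.018,36,5)])
s=env.read_camera('side'); crop(s,180,250,420,450,3,'pics/l2.png')
E
```

```text
1.65 [0.5718 0.3957 0.15  ] [-180.     0.    35.7] f [ 0.1 -0.3  0.3] w 0.0874 g 0.0 q [-53.  27.  23.  82. -11.  73. -84.]
-> 0.571 0.3975 0.1 36
[{x:0.01,y:-0.04,z:1.0,ax:0,ay:0,az:-0.06},{x:0.01,y:-0.04,z:1.0,ax:0,ay:0,az:-0.06},{x:0.01,y:-0.04,z:1.0,ax:0,ay:0,az:-0.06},{x:0.01,y:-0.04,z:1.0,ax:0,ay:0,az:-0.06},{x:0.01,y:-0.04,z:1.0,ax:0,ay:0,az:-0.06}]
-> 0.571 0.3975 0.018 36
[{x:-0.0,y:0.0,z:1.64,ax:0,ay:0,az:0.0},{x:-0.0,y:0.0,z:1.64,ax:0,ay:0,az:0.0},{x:-0.0,y:0.0,z:1.64,ax:0,ay:0,az:0.0},{x:-0.0,y:0.0,z:1.64,ax:0,ay:0,az:0.0},{x:-0.0,y:0.0,z:1.64,ax:0,ay:0,az:0.0}]
```

View pics/l2.png

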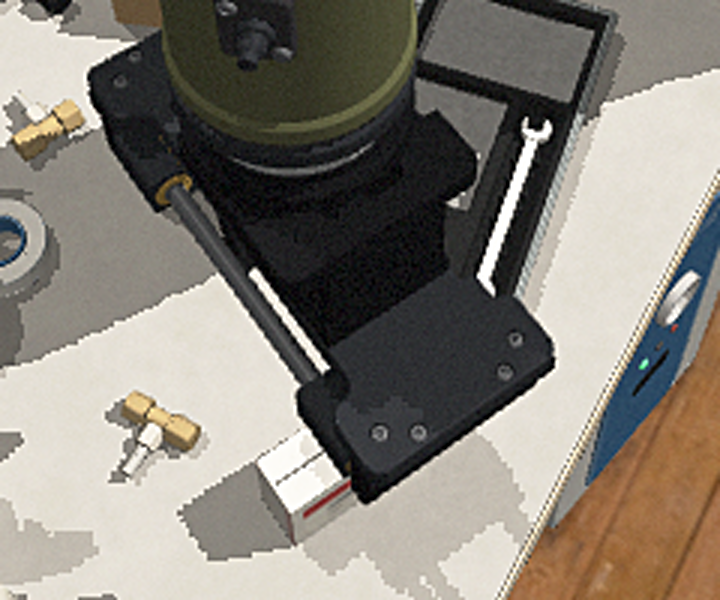

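{"fn": "jog_arm", "kwargs": {"motion": [{"x": 0, "y": -0.1, "z": 2.6, "ax": 0, "ay": 0, "az": 0}, {"x": 0, "y": -0.1, "z": 2.6, "ax": 0, "ay": 0, "az": 0}, {"x": 0, "y": 0, "z": 2.6, "ax": 0, "ay": 0, "az": 0}, {"x": 0, "y": 0, "z": 2.7, "ax": 0, "ay": 0, "az": 0}, {"x": 0, "y": 0, "z": 2.7, "ax": 0, "ay": 0, "az": 0}]}}

```text
time_s: 2.2
tool_pos: [0.5695, 0.398, 0.0172]
tool_rot: [-180.0, 0.0, 36.1]
force: [-0.4, 0.0, -0.6]
grip_width: 0.087
grasp_force: 0.0
```

{"fn": "jog_arm", "kwargs": {"motion": [{"x": 0, "y": 0, "z": 0, "ax": 0, "ay": 0, "az": 0}, {"x": 0, "y": 0, "z": 0, "ax": 0, "ay": 0, "az": 0}, {"x": 0, "y": 0, "z": 0, "ax": 0, "ay": 0, "az": 0}, {"x": 0, "y": 0, "z": 0, "ax": 0, "ay": 0, "az": 0}, {"x": 0, "y": 0, "z": 0, "ax": 0, "ay": 0, "az": 0}], "claw": -1, "squeeze": 12}}

```text
time_s: 2.7
tool_pos: [0.5708, 0.3986, 0.0202]
tool_rot: [-180.0, -0.1, 36.0]
force: [0.0, -0.4, 0.2]
grip_width: 0.0548
grasp_force: 0.0
```

{"fn": "jog_arm", "kwargs": {"motion": [{"x": 0, "y": 0, "z": 0, "ax": 0, "ay": 0, "az": 0}, {"x": 0, "y": 0, "z": 0, "ax": 0, "ay": 0, "az": 0}, {"x": 0, "y": 0, "z": 0, "ax": 0, "ay": 0, "az": 0}, {"x": 0, "y": 0, "z": 0, "ax": 0, "ay": 0, "az": 0}, {"x": 0, "y": 0, "z": 0, "ax": 0, "ay": 0, "az": 0}]}}

```text
time_s: 3.2
tool_pos: [0.57, 0.398, 0.0187]
tool_rot: [-180.0, -0.0, 36.0]
force: [-0.8, -0.1, 1.5]
grip_width: 0.0296
grasp_force: 12.0
```

Run:
```python
from plan import *
st(); plan([(.571,.3975,.12,36,5),(.4494,-.0754,.12,76.9,15),(.4494,-.0754,.04,76.9,5)])
```

```text
3.2 [0.57   0.398  0.0187] [-180.   -0.   36.] f [-0.8 -0.1  1.5] w 0.0296 g 12.0 q [-53.  34.  21.  88. -13.  60. -82.]
-> 0.571 0.3975 0.12 36
[{x:0.01,y:0.02,z:-2.03,ax:0,ay:0,az:0.01},{x:0.01,y:0.02,z:-2.03,ax:0,ay:0,az:0.01},{x:0.01,y:0.02,z:-2.03,ax:0,ay:0,az:0.01},{x:0.01,y:0.02,z:-2.03,ax:0,ay:0,az:0.01},{x:0.01,y:0.02,z:-2.03,ax:0,ay:0,az:0.01}]
-> 0.4494 -0.0754 0.12 76.9
[{x:-2.51,y:2.08,z:0.0,ax:0,ay:0,az:-2.73},{x:-2.6,y:1.95,z:0.0,ax:0,ay:0,az:-2.73},{x:-2.69,y:1.83,z:0.0,ax:0,ay:0,az:-2.73},{x:-2.78,y:1.7,z:0.0,ax:0,ay:0,az:-2.73},{x:-2.86,y:1.56,z:0.0,ax:0,ay:0,az:-2.73}]
[{x:-2.93,y:1.42,z:0.0,ax:0,ay:0,az:-2.73},{x:-2.99,y:1.28,z:0.0,ax:0,ay:0,az:-2.73},{x:-3.05,y:1.14,z:0.0,ax:0,ay:0,az:-2.73},{x:-3.1,y:0.99,z:0.0,ax:0,ay:0,az:-2.73},{x:-3.14,y:0.84,z:0.0,ax:0,ay:0,az:-2.73}]
[{x:-3.18,y:0.69,z:0.0,ax:0,ay:0,az:-2.73},{x:-3.21,y:0.54,z:0.0,ax:0,ay:0,az:-2.73},{x:-3.23,y:0.39,z:0.0,ax:0,ay:0,az:-2.73},{x:-3.25,y:0.23,z:0.0,ax:0,ay:0,az:-2.73},{x:-3.25,y:0.08,z:0.0,ax:0,ay:0,az:-2.73}]
-> 0.4494 -0.0754 0.04 76.9
[{x:-0.0,y:0.0,z:1.6,ax:0,ay:0,az:0.01},{x:-0.0,y:0.0,z:1.6,ax:0,ay:0,az:0.01},{x:-0.0,y:0.0,z:1.6,ax:0,ay:0,az:0.01},{x:-0.0,y:0.0,z:1.6,ax:0,ay:0,az:0.01},{x:-0.0,y:0.0,z:1.6,ax:0,ay:0,az:0.01}]
```

{"fn": "jog_arm", "kwargs": {"motion": [{"x": 0, "y": 0, "z": -2, "ax": 0, "ay": 0, "az": 0}, {"x": 0, "y": 0, "z": -2, "ax": 0, "ay": 0, "az": 0}, {"x": 0, "y": 0, "z": -2, "ax": 0, "ay": 0, "az": 0}, {"x": 0, "y": 0, "z": -2, "ax": 0, "ay": 0, "az": 0}, {"x": 0, "y": 0, "z": -2, "ax": 0, "ay": 0, "az": 0}], "squeeze": 18}}

```text
time_s: 3.7
tool_pos: [0.5699, 0.3979, 0.1192]
tool_rot: [180.0, 0.0, 36.0]
force: [-0.0, -0.5, 0.1]
grip_width: 0.0297
grasp_force: 18.0
```

{"fn": "jog_arm", "kwargs": {"motion": [{"x": -2.51, "y": 2.08, "z": 0, "ax": 0, "ay": 0, "az": -2.73}, {"x": -2.6, "y": 1.95, "z": 0, "ax": 0, "ay": 0, "az": -2.73}, {"x": -2.69, "y": 1.83, "z": 0, "ax": 0, "ay": 0, "az": -2.73}, {"x": -2.78, "y": 1.7, "z": 0, "ax": 0, "ay": 0, "az": -2.73}, {"x": -2.86, "y": 1.56, "z": 0, "ax": 0, "ay": 0, "az": -2.73}]}}

```text
time_s: 4.2
tool_pos: [0.5292, 0.2389, 0.1185]
tool_rot: [180.0, -0.0, 49.8]
force: [1.3, -0.5, 0.1]
grip_width: 0.0299
grasp_force: 18.0
```

{"fn": "jog_arm", "kwargs": {"motion": [{"x": -2.93, "y": 1.42, "z": 0, "ax": 0, "ay": 0, "az": -2.73}, {"x": -2.99, "y": 1.28, "z": 0, "ax": 0, "ay": 0, "az": -2.73}, {"x": -3.05, "y": 1.14, "z": 0, "ax": 0, "ay": 0, "az": -2.73}, {"x": -3.1, "y": 0.99, "z": 0, "ax": 0, "ay": 0, "az": -2.73}, {"x": -3.14, "y": 0.84, "z": 0, "ax": 0, "ay": 0, "az": -2.73}]}}

```text
time_s: 4.7
tool_pos: [0.4887, 0.0814, 0.1186]
tool_rot: [180.0, -0.0, 63.4]
force: [0.2, -0.0, 0.2]
grip_width: 0.0297
grasp_force: 18.0
```

{"fn": "jog_arm", "kwargs": {"motion": [{"x": -3.18, "y": 0.69, "z": 0, "ax": 0, "ay": 0, "az": -2.73}, {"x": -3.21, "y": 0.54, "z": 0, "ax": 0, "ay": 0, "az": -2.73}, {"x": -3.23, "y": 0.39, "z": 0, "ax": 0, "ay": 0, "az": -2.73}, {"x": -3.25, "y": 0.23, "z": 0, "ax": 0, "ay": 0, "az": -2.73}, {"x": -3.25, "y": 0.08, "z": 0, "ax": 0, "ay": 0, "az": -2.73}]}}

```text
time_s: 5.2
tool_pos: [0.4482, -0.0762, 0.1187]
tool_rot: [180.0, -0.0, 77.1]
force: [0.5, -0.8, -0.7]
grip_width: 0.0301
grasp_force: 18.0
```

Run:
```python
from plan import *
st(); plan([(.4494,-.0754,.05,76.9,5),(.4494,-.0754,.025,76.9,5)])
s=env.read_camera('side'); crop(s,290,110,450,230,4,'pics/l3.png')
```

```text
5.2 [ 0.4482 -0.0762  0.1187] [180.   -0.   77.1] f [ 0.5 -0.8 -0.7] w 0.0301 g 18.0 q [-30.  -2.  36. 118.   1.  63.  -8.]
-> 0.4494 -0.0754 0.05 76.9
[{x:0.02,y:0.02,z:1.37,ax:0,ay:0,az:0.04},{x:0.02,y:0.02,z:1.37,ax:0,ay:0,az:0.04},{x:0.02,y:0.02,z:1.37,ax:0,ay:0,az:0.04},{x:0.02,y:0.02,z:1.37,ax:0,ay:0,az:0.04},{x:0.02,y:0.02,z:1.37,ax:0,ay:0,az:0.04}]
-> 0.4494 -0.0754 0.025 76.9
[{x:0.0,y:-0.0,z:0.5,ax:0,ay:0,az:-0.0},{x:0.0,y:-0.0,z:0.5,ax:0,ay:0,az:-0.0},{x:0.0,y:-0.0,z:0.5,ax:0,ay:0,az:-0.0},{x:0.0,y:-0.0,z:0.5,ax:0,ay:0,az:-0.0},{x:0.0,y:-0.0,z:0.5,ax:0,ay:0,az:-0.0}]
```

View pics/l3.png

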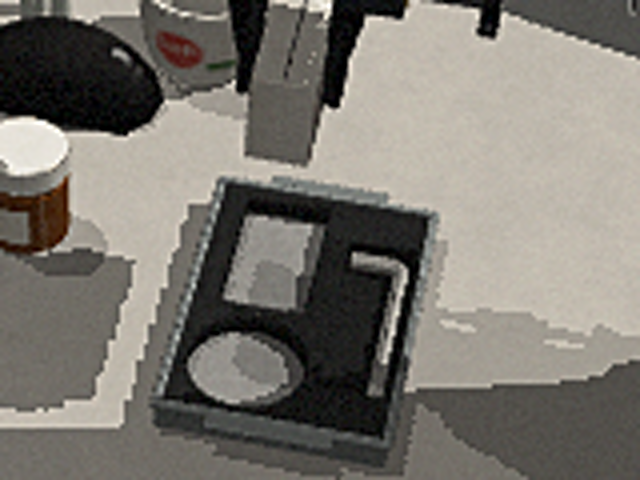

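Run:
```python
from plan import *
a=ray('side',(352,148.4),.1);b=ray('side',(366.7,151.2),.1);m=(a+b)/2;print(a,b,m)
d=m[:2]-[.4482,-.0762];t=np.radians(77);print('along',d@[np.cos(t),np.sin(t)],'across',d@[np.sin(t),-np.cos(t)])
# pocket floor far/near edges in side view (z .006/.017)
for q in((240,213),(322,222),(222,303),(300,312)): print(ray('side',(q[0]/4+290,q[1]/4+110),.006 if q[1]>250 else .006))
```

```text
[ 0.46716378 -0.04905664  0.1       ] [ 0.44077417 -0.04154014  0.1       ] [ 0.45396897 -0.04529839  0.1       ]
along 0.03140733892974907 across -0.0013302357296496345
[ 0.46286764 -0.10999475  0.006     ]
[ 0.42142501 -0.10341918  0.006     ]
[ 0.47458037 -0.04606377  0.006     ]
[ 0.43661286 -0.03995077  0.006     ]
```

{"fn": "jog_arm", "kwargs": {"motion": [{"x": 0.1, "y": 0.1, "z": 2.2, "ax": 0, "ay": 0, "az": 0}, {"x": 0, "y": 0, "z": 2.2, "ax": 0, "ay": 0, "az": 0}, {"x": 0, "y": 0, "z": 1.9, "ax": 0, "ay": 0, "az": 0}, {"x": 0, "y": 0, "z": 1.3, "ax": 0, "ay": 0, "az": 0}, {"x": 0, "y": 0, "z": 1.2, "ax": 0, "ay": 0, "az": 0}]}}

```text
time_s: 5.75
tool_pos: [0.45, -0.0741, 0.0299]
tool_rot: [180.0, -0.0, 77.0]
force: [0.2, -1.0, 1.1]
grip_width: 0.0296
grasp_force: 18.0
```

{"fn": "jog_arm", "kwargs": {"motion": [{"x": 0, "y": 0, "z": 0.2, "ax": 0, "ay": 0, "az": 0}, {"x": 0, "y": 0, "z": 0.15, "ax": 0, "ay": 0, "az": 0}, {"x": 0, "y": 0, "z": 0.15, "ax": 0, "ay": 0, "az": 0}, {"x": 0, "y": 0, "z": 0.1, "ax": 0, "ay": 0, "az": 0}, {"x": 0, "y": 0, "z": 0, "ax": 0, "ay": 0, "az": 0}]}}

```text
time_s: 6.25
tool_pos: [0.4503, -0.0741, 0.0249]
tool_rot: [180.0, -0.0, 77.0]
force: [0.2, 0.5, 0.1]
grip_width: 0.0297
grasp_force: 18.0
```

{"fn": "jog_arm", "kwargs": {"motion": [{"x": 0, "y": 0, "z": 0.1, "ax": 0, "ay": 0, "az": 0}, {"x": 0, "y": 0, "z": 0.05, "ax": 0, "ay": 0, "az": 0}, {"x": 0, "y": 0, "z": 0, "ax": 0, "ay": 0, "az": 0}, {"x": 0, "y": 0, "z": 0, "ax": 0, "ay": 0, "az": 0}, {"x": 0, "y": 0, "z": 0, "ax": 0, "ay": 0, "az": 0}]}}

```text
time_s: 6.75
tool_pos: [0.4504, -0.0741, 0.0246]
tool_rot: [180.0, -0.1, 77.0]
force: [-4.1, 0.7, 13.4]
grip_width: 0.0299
grasp_force: 18.0
```

{"fn": "jog_arm", "kwargs": {"motion": [{"x": 0, "y": 0, "z": 0, "ax": 0, "ay": 0, "az": 0}, {"x": 0, "y": 0, "z": 0, "ax": 0, "ay": 0, "az": 0}, {"x": 0, "y": 0, "z": 0, "ax": 0, "ay": 0, "az": 0}, {"x": 0, "y": 0, "z": 0, "ax": 0, "ay": 0, "az": 0}, {"x": 0, "y": 0, "z": 0, "ax": 0, "ay": 0, "az": 0}], "claw": 0.1}}

```text
time_s: 7.25
tool_pos: [0.4499, -0.0741, 0.0229]
tool_rot: [-180.0, 0.0, 77.0]
force: [0.5, 1.0, 0.4]
grip_width: 0.0471
grasp_force: 0.0
```

{"fn": "jog_arm", "kwargs": {"motion": [{"x": 0, "y": 0, "z": -1, "ax": 0, "ay": 0, "az": 0}, {"x": 0, "y": 0, "z": -2, "ax": 0, "ay": 0, "az": 0}, {"x": 0, "y": 0, "z": -3, "ax": 0, "ay": 0, "az": 0}, {"x": 0, "y": 0, "z": -3, "ax": 0, "ay": 0, "az": 0}, {"x": 0, "y": 0, "z": -3, "ax": 0, "ay": 0, "az": 0}]}}

```text
time_s: 7.75
tool_pos: [0.4499, -0.0744, 0.1449]
tool_rot: [180.0, -0.0, 76.9]
force: [1.6, 0.1, -0.4]
grip_width: 0.0479
grasp_force: 0.0
```

Run:
```python
from plan import *
st(); plan([(.571,-.108,.15,107,5),(.571,-.108,.016,107,5)])
```

```text
7.75 [ 0.4499 -0.0744  0.1449] [180.   -0.   76.9] f [ 1.6  0.1 -0.4] w 0.0479 g 0.0 q [-31.  -4.  36. 116.   3.  67.  -9.]
-> 0.571 -0.108 0.15 107
[{x:-0.11,y:2.51,z:-0.1,ax:0,ay:0,az:-6.01},{x:-0.37,y:2.49,z:-0.1,ax:0,ay:0,az:-6.01},{x:-0.63,y:2.43,z:-0.1,ax:0,ay:0,az:-6.01},{x:-0.88,y:2.36,z:-0.1,ax:0,ay:0,az:-6.01},{x:-1.12,y:2.25,z:-0.1,ax:0,ay:0,az:-6.01}]
-> 0.571 -0.108 0.016 107
[{x:0.0,y:0.0,z:2.68,ax:0,ay:0,az:-0.0},{x:0.0,y:0.0,z:2.68,ax:0,ay:0,az:-0.0},{x:0.0,y:0.0,z:2.68,ax:0,ay:0,az:-0.0},{x:0.0,y:0.0,z:2.68,ax:0,ay:0,az:-0.0},{x:0.0,y:0.0,z:2.68,ax:0,ay:0,az:-0.0}]
```

{"fn": "jog_arm", "kwargs": {"motion": [{"x": -0.11, "y": 2.51, "z": -0.1, "ax": 0, "ay": 0, "az": -6}, {"x": -0.37, "y": 2.49, "z": -0.1, "ax": 0, "ay": 0, "az": -6}, {"x": -0.63, "y": 2.43, "z": -0.1, "ax": 0, "ay": 0, "az": -6}, {"x": -0.88, "y": 2.36, "z": -0.1, "ax": 0, "ay": 0, "az": -6}, {"x": -1.12, "y": 2.25, "z": -0.1, "ax": 0, "ay": 0, "az": -6}], "claw": 1}}

```text
time_s: 8.25
tool_pos: [0.5722, -0.1079, 0.1488]
tool_rot: [180.0, 0.0, 107.2]
force: [-0.6, 0.1, -0.0]
grip_width: 0.0802
grasp_force: 0.0
```

{"fn": "jog_arm", "kwargs": {"motion": [{"x": 0, "y": 0, "z": 2.7, "ax": 0, "ay": 0, "az": 0}, {"x": 0, "y": 0, "z": 2.7, "ax": 0, "ay": 0, "az": 0}, {"x": 0, "y": 0, "z": 2.7, "ax": 0, "ay": 0, "az": 0}, {"x": 0, "y": 0, "z": 2.7, "ax": 0, "ay": 0, "az": 0}, {"x": 0, "y": 0, "z": 2.5, "ax": 0, "ay": 0, "az": 0}]}}

```text
time_s: 8.75
tool_pos: [0.5711, -0.1076, 0.0145]
tool_rot: [180.0, -0.0, 107.0]
force: [-1.4, -0.1, 0.1]
grip_width: 0.0871
grasp_force: 0.0
```

{"fn": "jog_arm", "kwargs": {"motion": [{"x": 0, "y": 0, "z": 0, "ax": 0, "ay": 0, "az": 0}, {"x": 0, "y": 0, "z": 0, "ax": 0, "ay": 0, "az": 0}, {"x": 0, "y": 0, "z": 0, "ax": 0, "ay": 0, "az": 0}, {"x": 0, "y": 0, "z": 0, "ax": 0, "ay": 0, "az": 0}, {"x": 0, "y": 0, "z": 0, "ax": 0, "ay": 0, "az": 0}], "claw": -1, "squeeze": 20}}

```text
time_s: 9.25
tool_pos: [0.572, -0.1078, 0.0163]
tool_rot: [179.9, 0.0, 107.0]
force: [0.8, 0.3, 0.2]
grip_width: 0.0546
grasp_force: 0.0
```

{"fn": "jog_arm", "kwargs": {"motion": [{"x": 0, "y": 0, "z": 0, "ax": 0, "ay": 0, "az": 0}, {"x": 0, "y": 0, "z": 0, "ax": 0, "ay": 0, "az": 0}, {"x": 0, "y": 0, "z": 0, "ax": 0, "ay": 0, "az": 0}, {"x": 0, "y": 0, "z": 0, "ax": 0, "ay": 0, "az": 0}, {"x": 0, "y": 0, "z": 0, "ax": 0, "ay": 0, "az": 0}]}}

```text
time_s: 9.75
tool_pos: [0.5716, -0.1077, 0.0156]
tool_rot: [179.9, 0.0, 107.0]
force: [-0.7, 0.7, 5.3]
grip_width: 0.0429
grasp_force: 20.0
```

Run:
```python
from plan import *
st(); plan([(.571,-.108,.12,107,5),(.4663,-.0028,.12,77,5)])
s=env.read_camera('side'); t=env.read_camera('top'); c=np.vstack([cv2.resize(s[100:190,250:410],None,fx=3,fy=3),cv2.resize(t[190:300,340:500],None,fx=3,fy=3)])
cv2.imwrite('pics/j1.png',c[:,:,::-1])
```

```text
9.75 [ 0.5716 -0.1077  0.0156] [179.9   0.  107. ] f [-0.7  0.7  5.3] w 0.0429 g 20.0 q [-21.  24.  35. 106. -17.  55.  38.]
-> 0.571 -0.108 0.12 107
[{x:-0.0,y:-0.01,z:-2.09,ax:0,ay:0,az:-0.0},{x:-0.0,y:-0.01,z:-2.09,ax:0,ay:0,az:-0.0},{x:-0.0,y:-0.01,z:-2.09,ax:0,ay:0,az:-0.0},{x:-0.0,y:-0.01,z:-2.09,ax:0,ay:0,az:-0.0},{x:-0.0,y:-0.01,z:-2.09,ax:0,ay:0,az:-0.0}]
-> 0.4663 -0.0028 0.12 77
[{x:2.62,y:-1.39,z:0.0,ax:0,ay:0,az:6.0},{x:2.46,y:-1.66,z:0.0,ax:0,ay:0,az:6.0},{x:2.28,y:-1.91,z:0.0,ax:0,ay:0,az:6.0},{x:2.06,y:-2.13,z:0.0,ax:0,ay:0,az:6.0},{x:1.83,y:-2.34,z:0.0,ax:0,ay:0,az:6.0}]
```

View pics/j1.png

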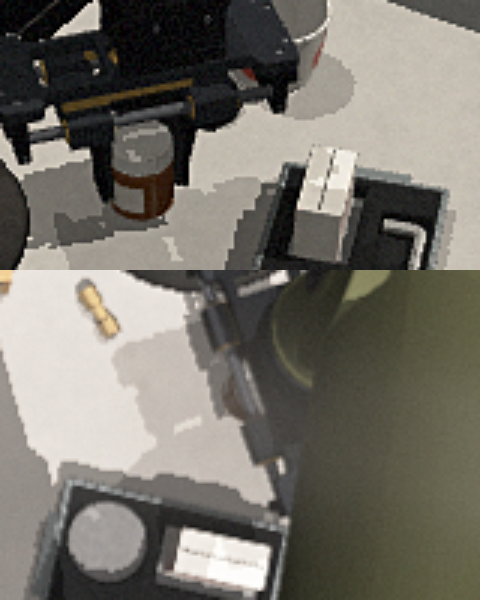

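{"fn": "jog_arm", "kwargs": {"motion": [{"x": 0, "y": 0, "z": -2, "ax": 0, "ay": 0, "az": 0}, {"x": 0, "y": 0, "z": -2, "ax": 0, "ay": 0, "az": 0}, {"x": 0, "y": 0, "z": -2, "ax": 0, "ay": 0, "az": 0}, {"x": 0, "y": 0, "z": -2, "ax": 0, "ay": 0, "az": 0}, {"x": 0, "y": 0, "z": -2, "ax": 0, "ay": 0, "az": 0}]}}

```text
time_s: 10.35
tool_pos: [0.5704, -0.1078, 0.1151]
tool_rot: [-179.9, -0.0, 107.0]
force: [0.6, 0.3, -0.1]
grip_width: 0.0429
grasp_force: 20.0
```

{"fn": "jog_arm", "kwargs": {"motion": [{"x": 2.62, "y": -1.39, "z": 0, "ax": 0, "ay": 0, "az": 6}, {"x": 2.46, "y": -1.66, "z": 0, "ax": 0, "ay": 0, "az": 6}, {"x": 2.28, "y": -1.91, "z": 0, "ax": 0, "ay": 0, "az": 6}, {"x": 2.06, "y": -2.13, "z": 0, "ax": 0, "ay": 0, "az": 6}, {"x": 1.83, "y": -2.34, "z": 0, "ax": 0, "ay": 0, "az": 6}]}}

```text
time_s: 10.85
tool_pos: [0.4647, -0.0021, 0.1143]
tool_rot: [-179.9, 0.0, 76.7]
force: [-0.3, 1.0, -0.5]
grip_width: 0.0432
grasp_force: 20.0
```

Run:
```python
from plan import *
st(); plan([(.4663,-.0028,.026,77,5)])
s=env.read_camera('side'); crop(s,290,110,450,230,4,'pics/j2.png')
o=env.get_obs();P=np.array(o['tool_pos']);print('exp cap',proj('side',P+[0,0,.0395]),'exp foot near',proj('side',P+[0,.0225,-.0156]))
```

```text
10.85 [ 0.4647 -0.0021  0.1143] [-179.9    0.    76.7] f [-0.3  1.  -0.5] w 0.0432 g 20.0 q [-40.  -0.  37. 117.   0.  63. -16.]
-> 0.4663 -0.0028 0.026 77
[{x:-0.01,y:0.03,z:1.77,ax:0,ay:0,az:-0.05},{x:-0.01,y:0.03,z:1.77,ax:0,ay:0,az:-0.05},{x:-0.01,y:0.03,z:1.77,ax:0,ay:0,az:-0.05},{x:-0.01,y:0.03,z:1.77,ax:0,ay:0,az:-0.05},{x:-0.01,y:0.03,z:1.77,ax:0,ay:0,az:-0.05}]
exp cap [358.79968609 144.79037779] exp foot near [357.33779404 177.63616492]
```

View pics/j2.png

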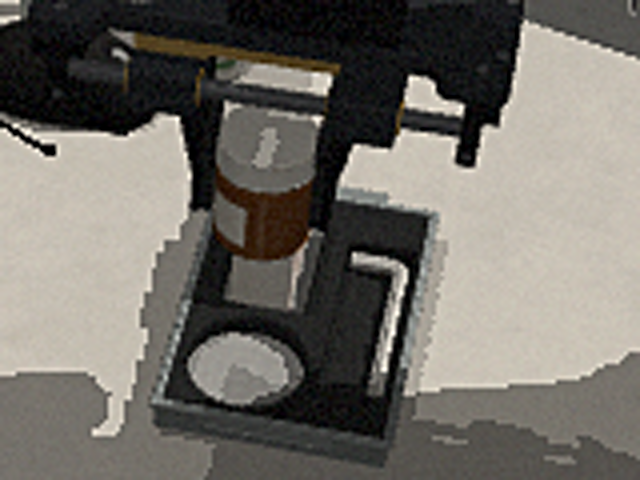

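{"fn": "jog_arm", "kwargs": {"motion": [{"x": 0.25, "y": -0.05, "z": 2.2, "ax": 0, "ay": 0, "az": 0}, {"x": 0, "y": 0, "z": 2.2, "ax": 0, "ay": 0, "az": 0}, {"x": 0, "y": 0, "z": 2.0, "ax": 0, "ay": 0, "az": 0}, {"x": 0, "y": 0, "z": 1.0, "ax": 0, "ay": 0, "az": 0}, {"x": 0, "y": 0, "z": 0.5, "ax": 0, "ay": 0, "az": 0}]}}

```text
time_s: 11.4
tool_pos: [0.4654, -0.0005, 0.0349]
tool_rot: [-179.9, 0.1, 77.0]
force: [0.6, 0.0, -0.7]
grip_width: 0.0426
grasp_force: 20.0
```

{"fn": "jog_arm", "kwargs": {"motion": [{"x": 0, "y": 0, "z": 0.3, "ax": 0, "ay": 0, "az": 0}, {"x": 0, "y": 0, "z": 0.3, "ax": 0, "ay": 0, "az": 0}, {"x": 0, "y": 0, "z": 0.2, "ax": 0, "ay": 0, "az": 0}, {"x": 0, "y": 0, "z": 0.2, "ax": 0, "ay": 0, "az": 0}, {"x": 0, "y": 0, "z": 0, "ax": 0, "ay": 0, "az": 0}]}}

```text
time_s: 11.9
tool_pos: [0.4664, -0.0001, 0.0261]
tool_rot: [180.0, -0.0, 77.0]
force: [0.1, -0.1, -0.9]
grip_width: 0.0425
grasp_force: 20.0
```

{"fn": "jog_arm", "kwargs": {"motion": [{"x": 0, "y": 0, "z": 0.15, "ax": 0, "ay": 0, "az": 0}, {"x": 0, "y": 0, "z": 0.15, "ax": 0, "ay": 0, "az": 0}, {"x": 0, "y": 0, "z": 0.1, "ax": 0, "ay": 0, "az": 0}, {"x": 0, "y": 0, "z": 0, "ax": 0, "ay": 0, "az": 0}, {"x": 0, "y": 0, "z": 0, "ax": 0, "ay": 0, "az": 0}]}}

```text
time_s: 12.4
tool_pos: [0.4663, -0.0002, 0.022]
tool_rot: [-180.0, -0.0, 77.0]
force: [-0.4, 0.2, -0.2]
grip_width: 0.0427
grasp_force: 20.0
```

{"fn": "jog_arm", "kwargs": {"motion": [{"x": 0, "y": 0, "z": 0.05, "ax": 0, "ay": 0, "az": 0}, {"x": 0, "y": 0, "z": 0.05, "ax": 0, "ay": 0, "az": 0}, {"x": 0, "y": 0, "z": 0, "ax": 0, "ay": 0, "az": 0}, {"x": 0, "y": 0, "z": 0, "ax": 0, "ay": 0, "az": 0}, {"x": 0, "y": 0, "z": 0, "ax": 0, "ay": 0, "az": 0}]}}

```text
time_s: 12.9
tool_pos: [0.4664, -0.0002, 0.0216]
tool_rot: [-180.0, -0.0, 77.0]
force: [-2.7, -0.8, 5.5]
grip_width: 0.0429
grasp_force: 20.0
```

{"fn": "jog_arm", "kwargs": {"motion": [{"x": 0, "y": 0, "z": 0, "ax": 0, "ay": 0, "az": 0}, {"x": 0, "y": 0, "z": 0, "ax": 0, "ay": 0, "az": 0}, {"x": 0, "y": 0, "z": 0, "ax": 0, "ay": 0, "az": 0}, {"x": 0, "y": 0, "z": 0, "ax": 0, "ay": 0, "az": 0}, {"x": 0, "y": 0, "z": 0, "ax": 0, "ay": 0, "az": 0}], "claw": 0.45}}

```text
time_s: 13.4
tool_pos: [0.4663, -0.0002, 0.021]
tool_rot: [-180.0, 0.0, 77.0]
force: [0.1, 0.4, -0.7]
grip_width: 0.0623
grasp_force: 0.0
```

{"fn": "jog_arm", "kwargs": {"motion": [{"x": 0, "y": 0, "z": -1, "ax": 0, "ay": 0, "az": 0}, {"x": 0, "y": 0, "z": -2, "ax": 0, "ay": 0, "az": 0}, {"x": 0, "y": 0, "z": -3, "ax": 0, "ay": 0, "az": 0}, {"x": 0, "y": 0, "z": -3, "ax": 0, "ay": 0, "az": 0}, {"x": 0, "y": 0, "z": -3, "ax": 0, "ay": 0, "az": 0}]}}

```text
time_s: 13.9
tool_pos: [0.4663, -0.0005, 0.1429]
tool_rot: [180.0, -0.0, 76.9]
force: [0.8, -0.2, 0.2]
grip_width: 0.0633
grasp_force: 0.0
```

Run:
```python
from plan import *
st(); plan([(.6325,-.001,.13,29.5,10),(.6325,-.001,.002,29.5,5)])
```

```text
13.9 [ 0.4663 -0.0005  0.1429] [180.   -0.   76.9] f [ 0.8 -0.2  0.2] w 0.0633 g 0.0 q [-41.  -2.  37. 115.   1.  66. -17.]
-> 0.6325 -0.001 0.13 29.5
[{x:0.37,y:1.62,z:0.13,ax:0,ay:0,az:4.74},{x:0.5,y:1.58,z:0.13,ax:0,ay:0,az:4.74},{x:0.63,y:1.54,z:0.13,ax:0,ay:0,az:4.74},{x:0.76,y:1.48,z:0.13,ax:0,ay:0,az:4.74},{x:0.88,y:1.41,z:0.13,ax:0,ay:0,az:4.74}]
[{x:0.99,y:1.34,z:0.13,ax:0,ay:0,az:4.74},{x:1.1,y:1.25,z:0.13,ax:0,ay:0,az:4.74},{x:1.2,y:1.15,z:0.13,ax:0,ay:0,az:4.74},{x:1.29,y:1.05,z:0.13,ax:0,ay:0,az:4.74},{x:1.37,y:0.94,z:0.13,ax:0,ay:0,az:4.74}]
-> 0.6325 -0.001 0.002 29.5
[{x:-0.0,y:0.0,z:2.56,ax:0,ay:0,az:0.01},{x:-0.0,y:0.0,z:2.56,ax:0,ay:0,az:0.01},{x:-0.0,y:0.0,z:2.56,ax:0,ay:0,az:0.01},{x:-0.0,y:0.0,z:2.56,ax:0,ay:0,az:0.01},{x:-0.0,y:0.0,z:2.56,ax:0,ay:0,az:0.01}]
```

{"fn": "jog_arm", "kwargs": {"motion": [{"x": 0.37, "y": 1.62, "z": 0.13, "ax": 0, "ay": 0, "az": 4.74}, {"x": 0.5, "y": 1.58, "z": 0.13, "ax": 0, "ay": 0, "az": 4.74}, {"x": 0.63, "y": 1.54, "z": 0.13, "ax": 0, "ay": 0, "az": 4.74}, {"x": 0.76, "y": 1.48, "z": 0.13, "ax": 0, "ay": 0, "az": 4.74}, {"x": 0.88, "y": 1.41, "z": 0.13, "ax": 0, "ay": 0, "az": 4.74}]}}

```text
time_s: 14.4
tool_pos: [0.5502, -0.0003, 0.1353]
tool_rot: [180.0, -0.0, 53.1]
force: [0.2, -0.0, -0.1]
grip_width: 0.0628
grasp_force: 0.0
```

{"fn": "jog_arm", "kwargs": {"motion": [{"x": 0.99, "y": 1.34, "z": 0.13, "ax": 0, "ay": 0, "az": 4.74}, {"x": 1.1, "y": 1.25, "z": 0.13, "ax": 0, "ay": 0, "az": 4.74}, {"x": 1.2, "y": 1.15, "z": 0.13, "ax": 0, "ay": 0, "az": 4.74}, {"x": 1.29, "y": 1.05, "z": 0.13, "ax": 0, "ay": 0, "az": 4.74}, {"x": 1.37, "y": 0.94, "z": 0.13, "ax": 0, "ay": 0, "az": 4.74}]}}

```text
time_s: 14.9
tool_pos: [0.6333, -0.0004, 0.1287]
tool_rot: [180.0, -0.0, 29.4]
force: [0.2, -0.3, 0.1]
grip_width: 0.0627
grasp_force: 0.0
```

{"fn": "jog_arm", "kwargs": {"motion": [{"x": 0, "y": 0, "z": 2.5, "ax": 0, "ay": 0, "az": 0}, {"x": 0, "y": 0, "z": 2.5, "ax": 0, "ay": 0, "az": 0}, {"x": 0, "y": 0, "z": 2.5, "ax": 0, "ay": 0, "az": 0}, {"x": 0, "y": 0, "z": 2.5, "ax": 0, "ay": 0, "az": 0}, {"x": 0, "y": 0, "z": 1.5, "ax": 0, "ay": 0, "az": 0}]}}

```text
time_s: 15.4
tool_pos: [0.6316, -0.0002, 0.0116]
tool_rot: [-179.9, 0.1, 29.6]
force: [-0.3, -0.2, 0.3]
grip_width: 0.0634
grasp_force: 0.0
```

Run:
```python
from plan import *
st()
s=env.read_camera('side'); t=env.read_camera('top')
c=np.hstack([cv2.resize(s[90:230,200:330],None,fx=3,fy=3),cv2.resize(s[110:230,305:415],None,fx=3.5,fy=3.5)])
cv2.imwrite('pics/u1.png',c[:,:,::-1])
```

```text
15.4 [ 6.316e-01 -2.000e-04  1.160e-02] [-1.799e+02  1.000e-01  2.960e+01] f [-0.3 -0.2  0.3] w 0.0634 g 0.0 q [-33.  31.  39.  99. -23.  58. -46.]
```

View pics/u1.png

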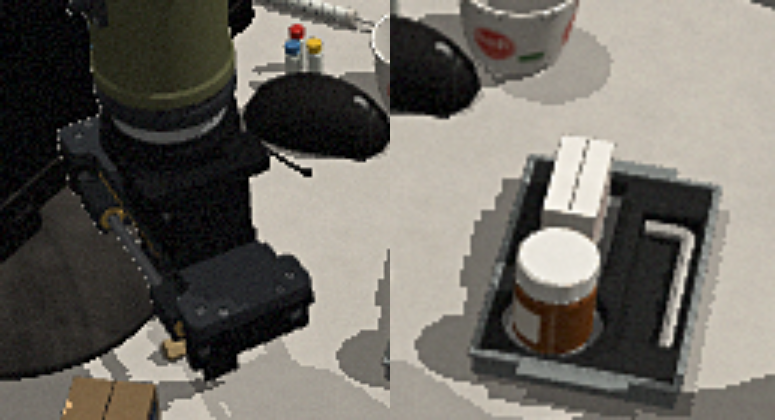

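{"fn": "jog_arm", "kwargs": {"motion": [{"x": 0, "y": 0, "z": 0.3, "ax": 0, "ay": 0, "az": 0}, {"x": 0, "y": 0, "z": 0.3, "ax": 0, "ay": 0, "az": 0}, {"x": 0, "y": 0, "z": 0.1, "ax": 0, "ay": 0, "az": 0}, {"x": 0, "y": 0, "z": 0, "ax": 0, "ay": 0, "az": 0}, {"x": 0, "y": 0, "z": 0, "ax": 0, "ay": 0, "az": 0}], "claw": 0}}

```text
time_s: 16.0
tool_pos: [0.6329, -0.0005, 0.0066]
tool_rot: [180.0, -0.0, 29.6]
force: [0.6, -0.1, 0.2]
grip_width: 0.044
grasp_force: 0.0
```

{"fn": "jog_arm", "kwargs": {"motion": [{"x": 0, "y": 0, "z": 0.2, "ax": 0, "ay": 0, "az": 0}, {"x": 0, "y": 0, "z": 0.15, "ax": 0, "ay": 0, "az": 0}, {"x": 0, "y": 0, "z": 0, "ax": 0, "ay": 0, "az": 0}, {"x": 0, "y": 0, "z": 0, "ax": 0, "ay": 0, "az": 0}, {"x": 0, "y": 0, "z": 0, "ax": 0, "ay": 0, "az": 0}]}}

```text
time_s: 16.5
tool_pos: [0.6326, -0.0005, 0.0026]
tool_rot: [-180.0, -0.0, 29.6]
force: [-0.0, 0.6, -0.3]
grip_width: 0.0437
grasp_force: 0.0
```

{"fn": "jog_arm", "kwargs": {"motion": [{"x": 0, "y": 0, "z": 0, "ax": 0, "ay": 0, "az": 0}, {"x": 0, "y": 0, "z": 0, "ax": 0, "ay": 0, "az": 0}, {"x": 0, "y": 0, "z": 0, "ax": 0, "ay": 0, "az": 0}, {"x": 0, "y": 0, "z": 0, "ax": 0, "ay": 0, "az": 0}, {"x": 0, "y": 0, "z": 0, "ax": 0, "ay": 0, "az": 0}], "claw": -1}}

```text
time_s: 17.0
tool_pos: [0.6326, -0.0005, 0.0026]
tool_rot: [-180.0, -0.0, 29.6]
force: [-0.1, 0.1, 1.0]
grip_width: 0.0119
grasp_force: 20.1
```

{"fn": "jog_arm", "kwargs": {"motion": [{"x": 0, "y": 0, "z": 0, "ax": 0, "ay": 0, "az": 0}, {"x": 0, "y": 0, "z": 0, "ax": 0, "ay": 0, "az": 0}, {"x": 0, "y": 0, "z": 0, "ax": 0, "ay": 0, "az": 0}, {"x": 0, "y": 0, "z": 0, "ax": 0, "ay": 0, "az": 0}, {"x": 0, "y": 0, "z": 0, "ax": 0, "ay": 0, "az": 0}]}}

```text
time_s: 17.5
tool_pos: [0.6326, -0.0005, 0.0026]
tool_rot: [-180.0, -0.0, 29.6]
force: [0.5, -1.2, 1.5]
grip_width: 0.012
grasp_force: 20.0
```

Run:
```python
from plan import *
st(); plan([(.633,-.0005,.085,29.5,5),(.4809,.1439,.085,70.7,10),(.4809,.1439,.014,70.7,5)])
```

```text
17.5 [ 6.326e-01 -5.000e-04  2.600e-03] [-180.    -0.    29.6] f [ 0.5 -1.2  1.5] w 0.012 g 20.0 q [-32.  32.  39.  99. -23.  57. -46.]
-> 0.633 -0.0005 0.085 29.5
[{x:0.01,y:0.0,z:-1.65,ax:0,ay:0,az:0.02},{x:0.01,y:0.0,z:-1.65,ax:0,ay:0,az:0.02},{x:0.01,y:0.0,z:-1.65,ax:0,ay:0,az:0.02},{x:0.01,y:0.0,z:-1.65,ax:0,ay:0,az:0.02},{x:0.01,y:0.0,z:-1.65,ax:0,ay:0,az:0.02}]
-> 0.4809 0.1439 0.085 70.7
[{x:-0.62,y:-2.0,z:0.0,ax:0,ay:0,az:-4.12},{x:-0.47,y:-2.04,z:0.0,ax:0,ay:0,az:-4.12},{x:-0.32,y:-2.07,z:0.0,ax:0,ay:0,az:-4.12},{x:-0.17,y:-2.09,z:0.0,ax:0,ay:0,az:-4.12},{x:-0.02,y:-2.1,z:0.0,ax:0,ay:0,az:-4.12}]
[{x:0.13,y:-2.09,z:0.0,ax:0,ay:0,az:-4.12},{x:0.28,y:-2.08,z:0.0,ax:0,ay:0,az:-4.12},{x:0.43,y:-2.05,z:0.0,ax:0,ay:0,az:-4.12},{x:0.57,y:-2.02,z:0.0,ax:0,ay:0,az:-4.12},{x:0.72,y:-1.97,z:0.0,ax:0,ay:0,az:-4.12}]
-> 0.4809 0.1439 0.014 70.7
[{x:-0.0,y:0.0,z:1.42,ax:0,ay:0,az:-0.0},{x:-0.0,y:0.0,z:1.42,ax:0,ay:0,az:-0.0},{x:-0.0,y:0.0,z:1.42,ax:0,ay:0,az:-0.0},{x:-0.0,y:0.0,z:1.42,ax:0,ay:0,az:-0.0},{x:-0.0,y:0.0,z:1.42,ax:0,ay:0,az:-0.0}]
```

{"fn": "jog_arm", "kwargs": {"motion": [{"x": 0, "y": 0, "z": -1.6, "ax": 0, "ay": 0, "az": 0}, {"x": 0, "y": 0, "z": -1.7, "ax": 0, "ay": 0, "az": 0}, {"x": 0, "y": 0, "z": -1.7, "ax": 0, "ay": 0, "az": 0}, {"x": 0, "y": 0, "z": -1.7, "ax": 0, "ay": 0, "az": 0}, {"x": 0, "y": 0, "z": -1.6, "ax": 0, "ay": 0, "az": 0}]}}

```text
time_s: 18.0
tool_pos: [0.6331, -0.0005, 0.0879]
tool_rot: [180.0, -0.1, 29.6]
force: [0.3, -0.1, -0.3]
grip_width: 0.0115
grasp_force: 20.0
```

{"fn": "jog_arm", "kwargs": {"motion": [{"x": -0.62, "y": -2.0, "z": 0, "ax": 0, "ay": 0, "az": -4.12}, {"x": -0.47, "y": -2.04, "z": 0, "ax": 0, "ay": 0, "az": -4.12}, {"x": -0.32, "y": -2.07, "z": 0, "ax": 0, "ay": 0, "az": -4.12}, {"x": -0.17, "y": -2.09, "z": 0, "ax": 0, "ay": 0, "az": -4.12}, {"x": -0.02, "y": -2.1, "z": 0, "ax": 0, "ay": 0, "az": -4.12}]}}

```text
time_s: 18.5
tool_pos: [0.556, 0.0719, 0.0867]
tool_rot: [180.0, -0.1, 50.3]
force: [0.9, 0.0, -0.5]
grip_width: 0.0117
grasp_force: 20.0
```

{"fn": "jog_arm", "kwargs": {"motion": [{"x": 0.13, "y": -2.09, "z": 0, "ax": 0, "ay": 0, "az": -4.12}, {"x": 0.28, "y": -2.08, "z": 0, "ax": 0, "ay": 0, "az": -4.12}, {"x": 0.43, "y": -2.05, "z": 0, "ax": 0, "ay": 0, "az": -4.12}, {"x": 0.57, "y": -2.02, "z": 0, "ax": 0, "ay": 0, "az": -4.12}, {"x": 0.72, "y": -1.97, "z": 0, "ax": 0, "ay": 0, "az": -4.12}]}}

```text
time_s: 19.0
tool_pos: [0.4795, 0.1442, 0.0862]
tool_rot: [180.0, -0.0, 71.0]
force: [-0.1, 0.2, -0.2]
grip_width: 0.0116
grasp_force: 20.0
```

{"fn": "jog_arm", "kwargs": {"motion": [{"x": 0, "y": 0, "z": 1.8, "ax": 0, "ay": 0, "az": 0}, {"x": 0, "y": 0, "z": 1.8, "ax": 0, "ay": 0, "az": 0}, {"x": 0, "y": 0, "z": 1.8, "ax": 0, "ay": 0, "az": 0}, {"x": 0, "y": 0, "z": 1.2, "ax": 0, "ay": 0, "az": 0}, {"x": 0, "y": 0, "z": 0.5, "ax": 0, "ay": 0, "az": 0}]}}

```text
time_s: 19.5
tool_pos: [0.4792, 0.1434, 0.0136]
tool_rot: [-179.9, 0.1, 70.8]
force: [-0.4, -0.8, -0.7]
grip_width: 0.0117
grasp_force: 20.0
```

{"fn": "jog_arm", "kwargs": {"motion": [{"x": 0, "y": 0, "z": 0, "ax": 0, "ay": 0, "az": 0}, {"x": 0, "y": 0, "z": 0, "ax": 0, "ay": 0, "az": 0}, {"x": 0, "y": 0, "z": 0, "ax": 0, "ay": 0, "az": 0}, {"x": 0, "y": 0, "z": 0, "ax": 0, "ay": 0, "az": 0}, {"x": 0, "y": 0, "z": 0, "ax": 0, "ay": 0, "az": 0}]}}

```text
time_s: 20.0
tool_pos: [0.4805, 0.1435, 0.015]
tool_rot: [180.0, -0.0, 70.8]
force: [0.4, -0.1, -1.0]
grip_width: 0.0116
grasp_force: 20.0
```

{"fn": "jog_arm", "kwargs": {"motion": [{"x": 0, "y": 0, "z": 0.2, "ax": 0, "ay": 0, "az": 0}, {"x": 0, "y": 0, "z": 0.2, "ax": 0, "ay": 0, "az": 0}, {"x": 0, "y": 0, "z": 0.15, "ax": 0, "ay": 0, "az": 0}, {"x": 0, "y": 0, "z": 0, "ax": 0, "ay": 0, "az": 0}, {"x": 0, "y": 0, "z": 0, "ax": 0, "ay": 0, "az": 0}]}}

```text
time_s: 20.5
tool_pos: [0.4801, 0.1433, 0.009]
tool_rot: [-180.0, 0.0, 70.8]
force: [0.3, 0.3, -1.0]
grip_width: 0.0118
grasp_force: 20.0
```

{"fn": "jog_arm", "kwargs": {"motion": [{"x": 0, "y": 0, "z": 0.05, "ax": 0, "ay": 0, "az": 0}, {"x": 0, "y": 0, "z": 0.05, "ax": 0, "ay": 0, "az": 0}, {"x": 0, "y": 0, "z": 0, "ax": 0, "ay": 0, "az": 0}, {"x": 0, "y": 0, "z": 0, "ax": 0, "ay": 0, "az": 0}, {"x": 0, "y": 0, "z": 0, "ax": 0, "ay": 0, "az": 0}]}}

```text
time_s: 21.0
tool_pos: [0.4803, 0.1434, 0.0084]
tool_rot: [180.0, -0.0, 70.8]
force: [-1.6, -0.6, 5.5]
grip_width: 0.0118
grasp_force: 20.0
```

{"fn": "jog_arm", "kwargs": {"motion": [{"x": 0, "y": 0, "z": 0, "ax": 0, "ay": 0, "az": 0}, {"x": 0, "y": 0, "z": 0, "ax": 0, "ay": 0, "az": 0}, {"x": 0, "y": 0, "z": 0, "ax": 0, "ay": 0, "az": 0}, {"x": 0, "y": 0, "z": 0, "ax": 0, "ay": 0, "az": 0}, {"x": 0, "y": 0, "z": 0, "ax": 0, "ay": 0, "az": 0}], "claw": -0.1}}

```text
time_s: 21.5
tool_pos: [0.4801, 0.1434, 0.0079]
tool_rot: [180.0, 0.0, 70.8]
force: [-0.6, -0.2, -0.3]
grip_width: 0.0376
grasp_force: 0.0
```

{"fn": "jog_arm", "kwargs": {"motion": [{"x": 0, "y": 0, "z": -1, "ax": 0, "ay": 0, "az": 0}, {"x": 0, "y": 0, "z": -3, "ax": 0, "ay": 0, "az": 0}, {"x": 0, "y": 0, "z": -3.5, "ax": 0, "ay": 0, "az": 0}, {"x": 0, "y": 0, "z": -3.5, "ax": 0, "ay": 0, "az": 0}, {"x": 0, "y": 0, "z": -3.5, "ax": 0, "ay": 0, "az": 0}]}}

```text
time_s: 22.0
tool_pos: [0.4802, 0.1431, 0.1552]
tool_rot: [180.0, -0.0, 70.7]
force: [1.3, 0.2, 0.2]
grip_width: 0.0391
grasp_force: 0.0
```

Run:
```python
from plan import *
st(); plan([(.664,.233,.15,10,10),(.664,.233,.038,10,5)])
```

```text
22.0 [0.4802 0.1431 0.1552] [180.   -0.   70.7] f [1.3 0.2 0.2] w 0.0391 g 0.0 q [-52.   2.  33. 110.  -1.  68. -37.]
-> 0.664 0.233 0.15 10
[{x:1.46,y:1.44,z:0.05,ax:0,ay:0,az:6.07},{x:1.6,y:1.28,z:0.05,ax:0,ay:0,az:6.07},{x:1.73,y:1.1,z:0.05,ax:0,ay:0,az:6.07},{x:1.83,y:0.91,z:0.05,ax:0,ay:0,az:6.07},{x:1.92,y:0.71,z:0.05,ax:0,ay:0,az:6.07}]
[{x:1.98,y:0.51,z:0.05,ax:0,ay:0,az:6.07},{x:2.03,y:0.29,z:0.05,ax:0,ay:0,az:6.07},{x:2.04,y:0.08,z:0.05,ax:0,ay:0,az:6.07},{x:2.04,y:-0.14,z:0.05,ax:0,ay:0,az:6.07},{x:2.02,y:-0.35,z:0.05,ax:0,ay:0,az:6.07}]
-> 0.664 0.233 0.038 10
[{x:-0.0,y:0.0,z:2.24,ax:0,ay:0,az:0.01},{x:-0.0,y:0.0,z:2.24,ax:0,ay:0,az:0.01},{x:-0.0,y:0.0,z:2.24,ax:0,ay:0,az:0.01},{x:-0.0,y:0.0,z:2.24,ax:0,ay:0,az:0.01},{x:-0.0,y:0.0,z:2.24,ax:0,ay:0,az:0.01}]
```

{"fn": "jog_arm", "kwargs": {"motion": [{"x": 1.46, "y": 1.44, "z": 0.05, "ax": 0, "ay": 0, "az": 6.07}, {"x": 1.6, "y": 1.28, "z": 0.05, "ax": 0, "ay": 0, "az": 6.07}, {"x": 1.73, "y": 1.1, "z": 0.05, "ax": 0, "ay": 0, "az": 6.07}, {"x": 1.83, "y": 0.91, "z": 0.05, "ax": 0, "ay": 0, "az": 6.07}, {"x": 1.92, "y": 0.71, "z": 0.05, "ax": 0, "ay": 0, "az": 6.07}], "claw": 0.8}}

```text
time_s: 22.5
tool_pos: [0.5729, 0.1889, 0.1514]
tool_rot: [180.0, -0.0, 40.2]
force: [-0.2, -0.5, 0.0]
grip_width: 0.0715
grasp_force: 0.0
```

{"fn": "jog_arm", "kwargs": {"motion": [{"x": 1.98, "y": 0.51, "z": 0.05, "ax": 0, "ay": 0, "az": 6.07}, {"x": 2.03, "y": 0.29, "z": 0.05, "ax": 0, "ay": 0, "az": 6.07}, {"x": 2.04, "y": 0.08, "z": 0.05, "ax": 0, "ay": 0, "az": 6.07}, {"x": 2.04, "y": -0.14, "z": 0.05, "ax": 0, "ay": 0, "az": 6.07}, {"x": 2.02, "y": -0.35, "z": 0.05, "ax": 0, "ay": 0, "az": 6.07}]}}

```text
time_s: 23.0
tool_pos: [0.6646, 0.2341, 0.1487]
tool_rot: [-180.0, -0.0, 9.8]
force: [0.4, 0.8, 0.6]
grip_width: 0.0783
grasp_force: 0.0
```

{"fn": "jog_arm", "kwargs": {"motion": [{"x": 0, "y": 0, "z": 2.2, "ax": 0, "ay": 0, "az": 0}, {"x": 0, "y": 0, "z": 2.2, "ax": 0, "ay": 0, "az": 0}, {"x": 0, "y": 0, "z": 2.2, "ax": 0, "ay": 0, "az": 0}, {"x": 0, "y": 0, "z": 2.2, "ax": 0, "ay": 0, "az": 0}, {"x": 0, "y": 0, "z": 1.9, "ax": 0, "ay": 0, "az": 0}]}}

```text
time_s: 23.5
tool_pos: [0.6637, 0.2337, 0.0404]
tool_rot: [-180.0, 0.0, 10.1]
force: [0.2, 0.3, -1.2]
grip_width: 0.0782
grasp_force: 0.0
```

{"fn": "jog_arm", "kwargs": {"motion": [{"x": 0, "y": 0, "z": 0, "ax": 0, "ay": 0, "az": 0}, {"x": 0, "y": 0, "z": 0, "ax": 0, "ay": 0, "az": 0}, {"x": 0, "y": 0, "z": 0, "ax": 0, "ay": 0, "az": 0}, {"x": 0, "y": 0, "z": 0, "ax": 0, "ay": 0, "az": 0}, {"x": 0, "y": 0, "z": 0, "ax": 0, "ay": 0, "az": 0}], "claw": -1, "squeeze": 15}}

```text
time_s: 24.0
tool_pos: [0.6646, 0.2337, 0.0422]
tool_rot: [-180.0, -0.1, 10.1]
force: [-0.2, 0.0, 0.9]
grip_width: 0.0465
grasp_force: 0.0
```

{"fn": "jog_arm", "kwargs": {"motion": [{"x": 0, "y": 0, "z": 0, "ax": 0, "ay": 0, "az": 0}, {"x": 0, "y": 0, "z": 0, "ax": 0, "ay": 0, "az": 0}, {"x": 0, "y": 0, "z": 0, "ax": 0, "ay": 0, "az": 0}, {"x": 0, "y": 0, "z": 0, "ax": 0, "ay": 0, "az": 0}, {"x": 0, "y": 0, "z": 0, "ax": 0, "ay": 0, "az": 0}]}}

```text
time_s: 24.5
tool_pos: [0.6642, 0.2336, 0.0414]
tool_rot: [-180.0, -0.0, 10.1]
force: [-0.0, 0.4, 2.1]
grip_width: 0.0306
grasp_force: 15.0
```

Run:
```python
from plan import *
st(); plan([(.664,.233,.13,10,5),(.5429,.2726,.13,70.7,10)])
```

```text
24.5 [0.6642 0.2336 0.0414] [-180.    -0.    10.1] f [-0.   0.4  2.1] w 0.0306 g 15.0 q [-48.  37.  37.  87. -23.  65. -86.]
-> 0.664 0.233 0.13 10
[{x:-0.01,y:0.01,z:-1.77,ax:0,ay:0,az:0.02},{x:-0.01,y:0.01,z:-1.77,ax:0,ay:0,az:0.02},{x:-0.01,y:0.01,z:-1.77,ax:0,ay:0,az:0.02},{x:-0.01,y:0.01,z:-1.77,ax:0,ay:0,az:0.02},{x:-0.01,y:0.01,z:-1.77,ax:0,ay:0,az:0.02}]
-> 0.5429 0.2726 0.13 70.7
[{x:-1.12,y:-0.6,z:-0.0,ax:0,ay:0,az:-6.07},{x:-1.05,y:-0.71,z:-0.0,ax:0,ay:0,az:-6.07},{x:-0.97,y:-0.82,z:-0.0,ax:0,ay:0,az:-6.07},{x:-0.88,y:-0.92,z:-0.0,ax:0,ay:0,az:-6.07},{x:-0.78,y:-1.01,z:-0.0,ax:0,ay:0,az:-6.07}]
[{x:-0.67,y:-1.08,z:-0.0,ax:0,ay:0,az:-6.07},{x:-0.55,y:-1.15,z:-0.0,ax:0,ay:0,az:-6.07},{x:-0.42,y:-1.2,z:-0.0,ax:0,ay:0,az:-6.07},{x:-0.29,y:-1.24,z:-0.0,ax:0,ay:0,az:-6.07},{x:-0.16,y:-1.26,z:-0.0,ax:0,ay:0,az:-6.07}]
```

{"fn": "jog_arm", "kwargs": {"motion": [{"x": 0, "y": 0, "z": -1.8, "ax": 0, "ay": 0, "az": 0}, {"x": 0, "y": 0, "z": -1.8, "ax": 0, "ay": 0, "az": 0}, {"x": 0, "y": 0, "z": -1.8, "ax": 0, "ay": 0, "az": 0}, {"x": 0, "y": 0, "z": -1.8, "ax": 0, "ay": 0, "az": 0}, {"x": 0, "y": 0, "z": -1.8, "ax": 0, "ay": 0, "az": 0}]}}

```text
time_s: 25.0
tool_pos: [0.6644, 0.2335, 0.1335]
tool_rot: [-180.0, -0.1, 10.1]
force: [0.5, -0.4, -0.5]
grip_width: 0.0306
grasp_force: 15.0
```

{"fn": "jog_arm", "kwargs": {"motion": [{"x": -1.12, "y": -0.6, "z": 0, "ax": 0, "ay": 0, "az": -6.07}, {"x": -1.05, "y": -0.71, "z": 0, "ax": 0, "ay": 0, "az": -6.07}, {"x": -0.97, "y": -0.82, "z": 0, "ax": 0, "ay": 0, "az": -6.07}, {"x": -0.88, "y": -0.92, "z": 0, "ax": 0, "ay": 0, "az": -6.07}, {"x": -0.78, "y": -1.01, "z": 0, "ax": 0, "ay": 0, "az": -6.07}]}}

```text
time_s: 25.5
tool_pos: [0.6033, 0.2532, 0.1323]
tool_rot: [180.0, -0.1, 40.7]
force: [0.7, -0.1, -0.2]
grip_width: 0.0307
grasp_force: 15.0
```

{"fn": "jog_arm", "kwargs": {"motion": [{"x": -0.67, "y": -1.08, "z": 0, "ax": 0, "ay": 0, "az": -6.07}, {"x": -0.55, "y": -1.15, "z": 0, "ax": 0, "ay": 0, "az": -6.07}, {"x": -0.42, "y": -1.2, "z": 0, "ax": 0, "ay": 0, "az": -6.07}, {"x": -0.29, "y": -1.24, "z": 0, "ax": 0, "ay": 0, "az": -6.07}, {"x": -0.16, "y": -1.26, "z": 0, "ax": 0, "ay": 0, "az": -6.07}]}}

```text
time_s: 26.0
tool_pos: [0.5429, 0.2728, 0.1324]
tool_rot: [180.0, -0.0, 71.0]
force: [0.0, 0.6, -0.2]
grip_width: 0.0305
grasp_force: 15.0
```

{"fn": "jog_arm", "kwargs": {"motion": [{"x": 0, "y": 0, "z": 1.7, "ax": 0, "ay": 0, "az": 0}, {"x": 0, "y": 0, "z": 1.7, "ax": 0, "ay": 0, "az": 0}, {"x": 0, "y": 0, "z": 1.3, "ax": 0, "ay": 0, "az": 0}, {"x": 0, "y": 0, "z": 0.3, "ax": 0, "ay": 0, "az": 0}, {"x": 0, "y": 0, "z": 0, "ax": 0, "ay": 0, "az": 0}]}}

```text
time_s: 26.5
tool_pos: [0.5431, 0.2725, 0.0811]
tool_rot: [-180.0, 0.0, 70.8]
force: [0.4, -1.2, -0.1]
grip_width: 0.0303
grasp_force: 15.0
```

Run:
```python
from plan import *
st(); plan([(.5429,.2726,.06,70.7,5)])
s=env.read_camera('side'); crop(s,260,220,420,340,4,'pics/b1.png')
o=env.get_obs();P=np.array(o['tool_pos']);print('foot near',proj('side',P+[0,.016,-.0414]), 'pocket',proj('side',[.5429,.2726,.006]))
```

```text
26.5 [0.5431 0.2725 0.0811] [-180.     0.    70.8] f [ 0.4 -1.2 -0.1] w 0.0303 g 15.0 q [-52.  21.  28. 100. -11.  62. -40.]
-> 0.5429 0.2726 0.06 70.7
[{x:-0.0,y:-0.0,z:0.42,ax:0,ay:0,az:0.01},{x:-0.0,y:-0.0,z:0.42,ax:0,ay:0,az:0.01},{x:-0.0,y:-0.0,z:0.42,ax:0,ay:0,az:0.01},{x:-0.0,y:-0.0,z:0.42,ax:0,ay:0,az:0.01},{x:-0.0,y:-0.0,z:0.42,ax:0,ay:0,az:0.01}]
foot near [309.76165911 329.11867986] pocket [310.26551755 330.52437478]
```

View pics/b1.png

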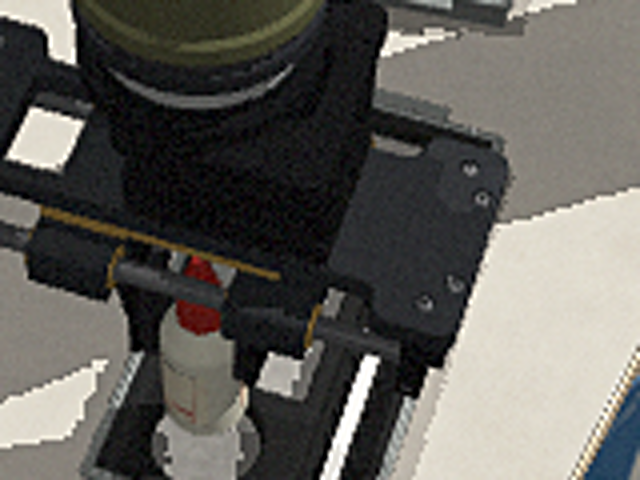

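{"fn": "jog_arm", "kwargs": {"motion": [{"x": 0, "y": -0.1, "z": 1.0, "ax": 0, "ay": 0, "az": 0}, {"x": 0, "y": 0, "z": 0.8, "ax": 0, "ay": 0, "az": 0}, {"x": 0, "y": 0, "z": 0.6, "ax": 0, "ay": 0, "az": 0}, {"x": 0, "y": 0, "z": 0.4, "ax": 0, "ay": 0, "az": 0}, {"x": 0, "y": 0, "z": 0.2, "ax": 0, "ay": 0, "az": 0}]}}

```text
time_s: 27.05
tool_pos: [0.5418, 0.273, 0.0504]
tool_rot: [-180.0, 0.0, 70.8]
force: [-0.2, -0.2, 0.2]
grip_width: 0.0304
grasp_force: 15.0
```

{"fn": "jog_arm", "kwargs": {"motion": [{"x": 0, "y": 0, "z": 0.15, "ax": 0, "ay": 0, "az": 0}, {"x": 0, "y": 0, "z": 0.1, "ax": 0, "ay": 0, "az": 0}, {"x": 0, "y": 0, "z": 0.1, "ax": 0, "ay": 0, "az": 0}, {"x": 0, "y": 0, "z": 0, "ax": 0, "ay": 0, "az": 0}, {"x": 0, "y": 0, "z": 0, "ax": 0, "ay": 0, "az": 0}]}}

```text
time_s: 27.55
tool_pos: [0.5422, 0.2732, 0.0477]
tool_rot: [180.0, -0.0, 70.8]
force: [0.2, -0.0, -0.6]
grip_width: 0.0304
grasp_force: 15.0
```

{"fn": "jog_arm", "kwargs": {"motion": [{"x": 0, "y": 0, "z": 0.06, "ax": 0, "ay": 0, "az": 0}, {"x": 0, "y": 0, "z": 0.06, "ax": 0, "ay": 0, "az": 0}, {"x": 0, "y": 0, "z": 0, "ax": 0, "ay": 0, "az": 0}, {"x": 0, "y": 0, "z": 0, "ax": 0, "ay": 0, "az": 0}, {"x": 0, "y": 0, "z": 0, "ax": 0, "ay": 0, "az": 0}]}}

```text
time_s: 28.05
tool_pos: [0.5424, 0.2736, 0.0472]
tool_rot: [180.0, -0.1, 70.8]
force: [-0.5, 0.1, 5.4]
grip_width: 0.0309
grasp_force: 15.0
```

{"fn": "jog_arm", "kwargs": {"motion": [{"x": 0, "y": 0, "z": 0, "ax": 0, "ay": 0, "az": 0}, {"x": 0, "y": 0, "z": 0, "ax": 0, "ay": 0, "az": 0}, {"x": 0, "y": 0, "z": 0, "ax": 0, "ay": 0, "az": 0}, {"x": 0, "y": 0, "z": 0, "ax": 0, "ay": 0, "az": 0}, {"x": 0, "y": 0, "z": 0, "ax": 0, "ay": 0, "az": 0}], "claw": 0.3}}

```text
time_s: 28.55
tool_pos: [0.542, 0.273, 0.0462]
tool_rot: [-180.0, 0.0, 70.8]
force: [0.1, 0.0, 0.1]
grip_width: 0.055
grasp_force: 0.0
```

{"fn": "jog_arm", "kwargs": {"motion": [{"x": 0, "y": 0, "z": -1, "ax": 0, "ay": 0, "az": 0}, {"x": 0, "y": 0, "z": -2, "ax": 0, "ay": 0, "az": 0}, {"x": 0, "y": 0, "z": -3, "ax": 0, "ay": 0, "az": 0}, {"x": 0, "y": 0, "z": -3, "ax": 0, "ay": 0, "az": 0}, {"x": 0, "y": 0, "z": -3, "ax": 0, "ay": 0, "az": 0}]}}

```text
time_s: 29.05
tool_pos: [0.5422, 0.273, 0.1684]
tool_rot: [180.0, -0.0, 70.8]
force: [0.2, 0.4, -0.7]
grip_width: 0.0566
grasp_force: 0.0
```

Run:
```python
from plan import *
from m import px, rect
# nut top face from top crop corners
print(rect(np.array([px(*q) for q in((428,63),(512,74),(507,137),(422,128))],np.float32),'top',.04))
st(); plan([(.675,.0934,.14,88,10)])
s=env.read_camera('side'); c=np.hstack([cv2.resize(s[205:275,205:265],None,fx=6,fy=6),cv2.resize(s[230:370,270:400],None,fx=3,fy=3)])
cv2.imwrite('pics/n1.png',c[:,:,::-1])
```

```text
(array([0.6757, 0.092 ]), array([0.0516, 0.0667]), 'long dir', np.float64(83.1))
29.05 [0.5422 0.273  0.1684] [180.   -0.   70.8] f [ 0.2  0.4 -0.7] w 0.0566 g 0.0 q [-53.  16.  29.  95.  -8.  71. -42.]
-> 0.675 0.0934 0.14 88
[{x:-1.26,y:1.85,z:0.28,ax:0,ay:0,az:-1.72},{x:-1.31,y:1.81,z:0.28,ax:0,ay:0,az:-1.72},{x:-1.37,y:1.77,z:0.28,ax:0,ay:0,az:-1.72},{x:-1.42,y:1.73,z:0.28,ax:0,ay:0,az:-1.72},{x:-1.47,y:1.68,z:0.28,ax:0,ay:0,az:-1.72}]
[{x:-1.52,y:1.64,z:0.28,ax:0,ay:0,az:-1.72},{x:-1.57,y:1.59,z:0.28,ax:0,ay:0,az:-1.72},{x:-1.62,y:1.54,z:0.28,ax:0,ay:0,az:-1.72},{x:-1.66,y:1.49,z:0.28,ax:0,ay:0,az:-1.72},{x:-1.7,y:1.44,z:0.28,ax:0,ay:0,az:-1.72}]
```

View pics/n1.png

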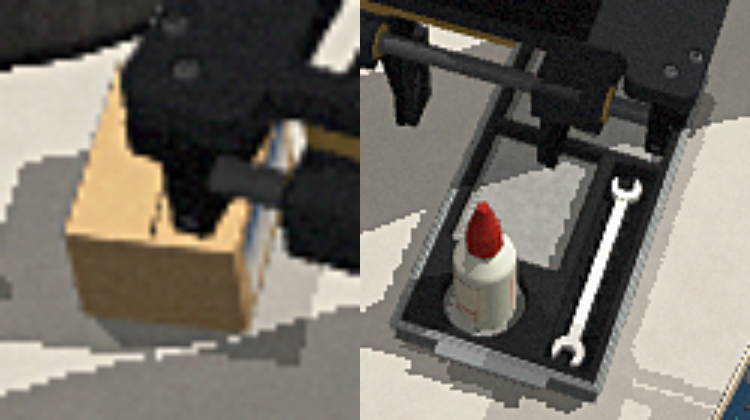

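Run:
```python
from plan import *
a,b,c=[ray('side',q,.04)[:2] for q in((216.2,244.2),(246.2,246.7),(225.3,216.3))]
print(a,b,c,'short dir',np.degrees(np.arctan2(*(a-b)[::-1])),'long',np.degrees(np.arctan2(*(a-c)[::-1])),'ctr',(b+c)/2,np.linalg.norm(a-b),np.linalg.norm(a-c))
print('knob px->z.02',ray('top',(320,160),.02),ray('top',(333,152),.02))
plan([(.674,.093,.14,84,10)])
```

```text
[0.70341652 0.12585795] [0.65193183 0.13128148] [0.69451834 0.06293033] short dir -6.013501705225483 long 81.95154527645367 ctr [0.67322509 0.0971059 ] 0.05176956211557322 0.06355362610462127
knob px->z.02 [0.72806408 0.11103166 0.02      ] [0.7456779  0.08246572 0.02      ]
-> 0.674 0.093 0.14 84
[{x:-1.29,y:1.82,z:0.34,ax:0,ay:0,az:-1.32},{x:-1.33,y:1.79,z:0.34,ax:0,ay:0,az:-1.32},{x:-1.37,y:1.75,z:0.34,ax:0,ay:0,az:-1.32},{x:-1.41,y:1.72,z:0.34,ax:0,ay:0,az:-1.32},{x:-1.45,y:1.69,z:0.34,ax:0,ay:0,az:-1.32}]
[{x:-1.49,y:1.66,z:0.34,ax:0,ay:0,az:-1.32},{x:-1.52,y:1.62,z:0.34,ax:0,ay:0,az:-1.32},{x:-1.56,y:1.59,z:0.34,ax:0,ay:0,az:-1.32},{x:-1.6,y:1.55,z:0.34,ax:0,ay:0,az:-1.32},{x:-1.63,y:1.51,z:0.34,ax:0,ay:0,az:-1.32}]
```

{"fn": "jog_arm", "kwargs": {"motion": [{"x": -1.29, "y": 1.82, "z": 0.34, "ax": 0, "ay": 0, "az": -1.32}, {"x": -1.33, "y": 1.79, "z": 0.34, "ax": 0, "ay": 0, "az": -1.32}, {"x": -1.37, "y": 1.75, "z": 0.34, "ax": 0, "ay": 0, "az": -1.32}, {"x": -1.41, "y": 1.72, "z": 0.34, "ax": 0, "ay": 0, "az": -1.32}, {"x": -1.45, "y": 1.69, "z": 0.34, "ax": 0, "ay": 0, "az": -1.32}], "claw": 0.47}}

```text
time_s: 29.6
tool_pos: [0.6073, 0.1817, 0.15]
tool_rot: [180.0, -0.0, 77.4]
force: [0.4, 0.1, 0.2]
grip_width: 0.0638
grasp_force: 0.0
```

{"fn": "jog_arm", "kwargs": {"motion": [{"x": -1.49, "y": 1.66, "z": 0.34, "ax": 0, "ay": 0, "az": -1.32}, {"x": -1.52, "y": 1.62, "z": 0.34, "ax": 0, "ay": 0, "az": -1.32}, {"x": -1.56, "y": 1.59, "z": 0.34, "ax": 0, "ay": 0, "az": -1.32}, {"x": -1.6, "y": 1.55, "z": 0.34, "ax": 0, "ay": 0, "az": -1.32}, {"x": -1.63, "y": 1.51, "z": 0.34, "ax": 0, "ay": 0, "az": -1.32}]}}

```text
time_s: 30.1
tool_pos: [0.6719, 0.091, 0.1329]
tool_rot: [180.0, -0.0, 84.0]
force: [0.1, -0.2, -0.2]
grip_width: 0.0635
grasp_force: 0.0
```

{"fn": "jog_arm", "kwargs": {"motion": [{"x": 0, "y": 0, "z": 2.5, "ax": 0, "ay": 0, "az": 0}, {"x": 0, "y": 0, "z": 2.5, "ax": 0, "ay": 0, "az": 0}, {"x": 0, "y": 0, "z": 2.5, "ax": 0, "ay": 0, "az": 0}, {"x": 0, "y": 0, "z": 1.5, "ax": 0, "ay": 0, "az": 0}, {"x": 0, "y": 0, "z": 0.5, "ax": 0, "ay": 0, "az": 0}]}}

```text
time_s: 30.6
tool_pos: [0.6703, 0.0918, 0.0359]
tool_rot: [-179.9, 0.0, 84.0]
force: [-0.8, 0.6, 1.1]
grip_width: 0.0641
grasp_force: 0.0
```

Run:
```python
from plan import *
st()
s=env.read_camera('side'); t=env.read_camera('top')
c=np.hstack([cv2.resize(s[170:280,170:290],None,fx=3.5,fy=3.5),cv2.resize(t[110:220,280:380],None,fx=3.5,fy=3.5)])
cv2.imwrite('pics/n2.png',c[:,:,::-1])
```

```text
30.6 [0.6703 0.0918 0.0359] [-179.9    0.    84. ] f [-0.8  0.6  1.1] w 0.0641 g 0.0 q [-31.  32.  29.  91. -17.  62.  -4.]
```

View pics/n2.png

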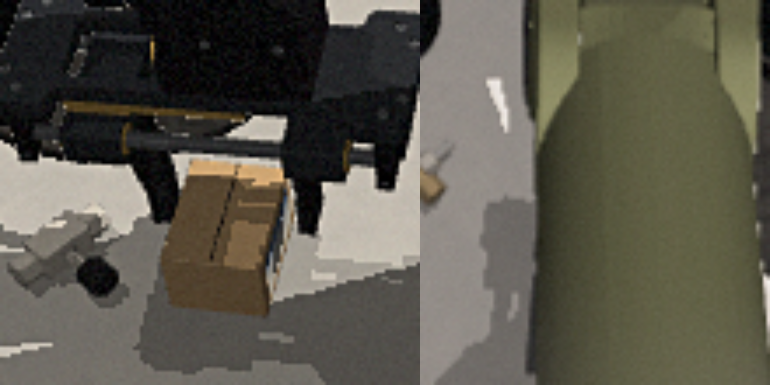

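{"fn": "jog_arm", "kwargs": {"motion": [{"x": 0.2, "y": 0.15, "z": 0, "ax": 0, "ay": 0, "az": 0}, {"x": 0, "y": 0, "z": 0.7, "ax": 0, "ay": 0, "az": 0}, {"x": 0, "y": 0, "z": 0.7, "ax": 0, "ay": 0, "az": 0}, {"x": 0, "y": 0, "z": 0.5, "ax": 0, "ay": 0, "az": 0}, {"x": 0, "y": 0, "z": 0.2, "ax": 0, "ay": 0, "az": 0}]}}

```text
time_s: 31.2
tool_pos: [0.6723, 0.0936, 0.0154]
tool_rot: [-179.9, 0.0, 84.0]
force: [0.3, 0.4, -1.4]
grip_width: 0.064
grasp_force: 0.0
```

{"fn": "jog_arm", "kwargs": {"motion": [{"x": 0, "y": 0, "z": 0, "ax": 0, "ay": 0, "az": 0}, {"x": 0, "y": 0, "z": 0, "ax": 0, "ay": 0, "az": 0}, {"x": 0, "y": 0, "z": 0, "ax": 0, "ay": 0, "az": 0}, {"x": 0, "y": 0, "z": 0, "ax": 0, "ay": 0, "az": 0}, {"x": 0, "y": 0, "z": 0, "ax": 0, "ay": 0, "az": 0}], "claw": -1, "squeeze": 20}}

```text
time_s: 31.7
tool_pos: [0.6731, 0.0936, 0.0166]
tool_rot: [180.0, -0.0, 84.0]
force: [0.8, -0.8, -0.3]
grip_width: 0.0499
grasp_force: 20.0
```

{"fn": "jog_arm", "kwargs": {"motion": [{"x": 0, "y": 0, "z": 0, "ax": 0, "ay": 0, "az": 0}, {"x": 0, "y": 0, "z": 0, "ax": 0, "ay": 0, "az": 0}, {"x": 0, "y": 0, "z": 0, "ax": 0, "ay": 0, "az": 0}, {"x": 0, "y": 0, "z": 0, "ax": 0, "ay": 0, "az": 0}, {"x": 0, "y": 0, "z": 0, "ax": 0, "ay": 0, "az": 0}]}}

```text
time_s: 32.2
tool_pos: [0.6731, 0.0936, 0.0166]
tool_rot: [180.0, -0.0, 84.0]
force: [0.4, -0.3, 0.9]
grip_width: 0.0498
grasp_force: 20.0
```

Run:
```python
from plan import *
st(); plan([(.674,.093,.13,84,5),(.520,.2090,.13,70.7,10)])
```

```text
32.2 [0.6731 0.0936 0.0166] [180.  -0.  84.] f [ 0.4 -0.3  0.9] w 0.0498 g 20.0 q [-31.  33.  28.  91. -17.  60.  -4.]
-> 0.674 0.093 0.13 84
[{x:-0.01,y:0.02,z:-2.27,ax:0,ay:0,az:-0.0},{x:-0.01,y:0.02,z:-2.27,ax:0,ay:0,az:-0.0},{x:-0.01,y:0.02,z:-2.27,ax:0,ay:0,az:-0.0},{x:-0.01,y:0.02,z:-2.27,ax:0,ay:0,az:-0.0},{x:-0.01,y:0.02,z:-2.27,ax:0,ay:0,az:-0.0}]
-> 0.52 0.209 0.13 70.7
[{x:0.99,y:-1.65,z:0.0,ax:0,ay:0,az:1.33},{x:0.95,y:-1.68,z:0.0,ax:0,ay:0,az:1.33},{x:0.91,y:-1.7,z:0.0,ax:0,ay:0,az:1.33},{x:0.87,y:-1.72,z:0.0,ax:0,ay:0,az:1.33},{x:0.83,y:-1.74,z:0.0,ax:0,ay:0,az:1.33}]
[{x:0.79,y:-1.76,z:0.0,ax:0,ay:0,az:1.33},{x:0.75,y:-1.78,z:0.0,ax:0,ay:0,az:1.33},{x:0.71,y:-1.79,z:0.0,ax:0,ay:0,az:1.33},{x:0.67,y:-1.81,z:0.0,ax:0,ay:0,az:1.33},{x:0.63,y:-1.82,z:0.0,ax:0,ay:0,az:1.33}]
```

{"fn": "jog_arm", "kwargs": {"motion": [{"x": 0, "y": 0, "z": -2.5, "ax": 0, "ay": 0, "az": 0}, {"x": 0, "y": 0, "z": -2.5, "ax": 0, "ay": 0, "az": 0}, {"x": 0, "y": 0, "z": -2.5, "ax": 0, "ay": 0, "az": 0}, {"x": 0, "y": 0, "z": -2.5, "ax": 0, "ay": 0, "az": 0}, {"x": 0, "y": 0, "z": -2.5, "ax": 0, "ay": 0, "az": 0}]}}

```text
time_s: 32.7
tool_pos: [0.6724, 0.0937, 0.1419]
tool_rot: [-179.9, 0.0, 84.0]
force: [-1.2, -0.1, -0.6]
grip_width: 0.0502
grasp_force: 20.0
```

{"fn": "jog_arm", "kwargs": {"motion": [{"x": 0.99, "y": -1.65, "z": 0, "ax": 0, "ay": 0, "az": 1.33}, {"x": 0.95, "y": -1.68, "z": 0, "ax": 0, "ay": 0, "az": 1.33}, {"x": 0.91, "y": -1.7, "z": 0, "ax": 0, "ay": 0, "az": 1.33}, {"x": 0.87, "y": -1.72, "z": 0, "ax": 0, "ay": 0, "az": 1.33}, {"x": 0.83, "y": -1.74, "z": 0, "ax": 0, "ay": 0, "az": 1.33}]}}

```text
time_s: 33.2
tool_pos: [0.5947, 0.1519, 0.141]
tool_rot: [-180.0, 0.0, 77.3]
force: [0.0, -0.1, -1.1]
grip_width: 0.0503
grasp_force: 20.0
```

{"fn": "jog_arm", "kwargs": {"motion": [{"x": 0.79, "y": -1.76, "z": 0, "ax": 0, "ay": 0, "az": 1.33}, {"x": 0.75, "y": -1.78, "z": 0, "ax": 0, "ay": 0, "az": 1.33}, {"x": 0.71, "y": -1.79, "z": 0, "ax": 0, "ay": 0, "az": 1.33}, {"x": 0.67, "y": -1.81, "z": 0, "ax": 0, "ay": 0, "az": 1.33}, {"x": 0.63, "y": -1.82, "z": 0, "ax": 0, "ay": 0, "az": 1.33}]}}

```text
time_s: 33.7
tool_pos: [0.5177, 0.2097, 0.1411]
tool_rot: [-180.0, 0.0, 70.6]
force: [0.1, -0.1, -1.1]
grip_width: 0.0497
grasp_force: 20.0
```

{"fn": "jog_arm", "kwargs": {"motion": [{"x": 0, "y": 0, "z": 2.5, "ax": 0, "ay": 0, "az": 0}, {"x": 0, "y": 0, "z": 2.5, "ax": 0, "ay": 0, "az": 0}, {"x": 0, "y": 0, "z": 2.5, "ax": 0, "ay": 0, "az": 0}, {"x": 0, "y": 0, "z": 1.0, "ax": 0, "ay": 0, "az": 0}, {"x": 0, "y": 0, "z": 0, "ax": 0, "ay": 0, "az": 0}]}}

```text
time_s: 34.2
tool_pos: [0.5175, 0.2087, 0.0549]
tool_rot: [-179.9, 0.2, 70.7]
force: [0.1, -0.8, -0.4]
grip_width: 0.0503
grasp_force: 20.0
```

Run:
```python
from plan import *
st(); plan([(.5207,.2094,.03,70.7,5)])
s=env.read_camera('side'); crop(s,260,200,420,340,4,'pics/n3.png')
```

```text
34.2 [0.5175 0.2087 0.0549] [-179.9    0.2   70.7] f [ 0.1 -0.8 -0.4] w 0.0503 g 20.0 q [-50.  17.  29. 108. -10.  58. -36.]
-> 0.5207 0.2094 0.03 70.7
[{x:0.03,y:0.06,z:0.5,ax:0,ay:0,az:-0.01},{x:0.03,y:0.06,z:0.5,ax:0,ay:0,az:-0.01},{x:0.03,y:0.06,z:0.5,ax:0,ay:0,az:-0.01},{x:0.03,y:0.06,z:0.5,ax:0,ay:0,az:-0.01},{x:0.03,y:0.06,z:0.5,ax:0,ay:0,az:-0.01}]
```

View pics/n3.png

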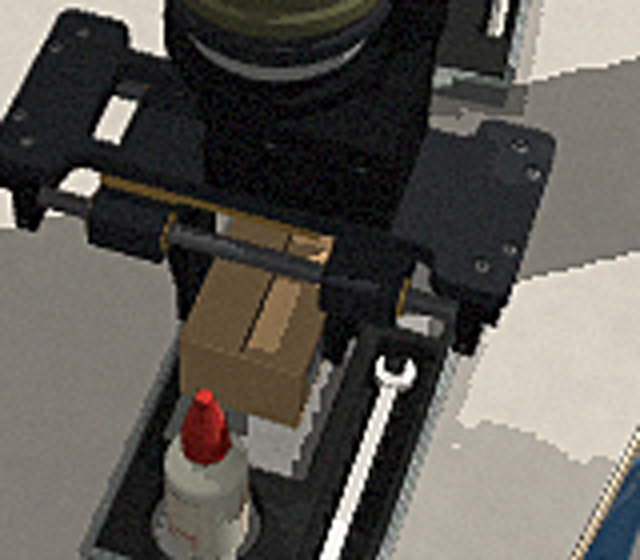

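Run:
```python
from plan import *
P=np.array([.5178,.2089]); t=np.radians(70.7); ex=np.array([np.sin(t),-np.cos(t)]); ey=np.array([np.cos(t),np.sin(t)])
for uv,z,a in(((335.75,306.25),.0385,-.025),((305.5,286.25),.0785,.025),((340.7,291.5),.0785,-.025)):
    w=ray('side',uv,z)[:2]; d=w-P; print(w,'carton x off',d@ex-a,'y off',d@ey-.033)
# pocket near corner of floor
for q in((298,475),(330,375)): w=ray('side',(q[0]/4+260,q[1]/4+200),.006); d=w[:2]-[.503,.2071]; print(d@ex,d@ey)
```

```text
[0.5029926  0.24780969] carton x off -0.001835451305972683 y off -0.0011710564057239095
[0.5498952  0.23675389] carton x off -0.003914629088624014 y off 0.0038964588074462125
[0.49685873 0.24625138] carton x off -0.007109558208382022 y off -0.004669121824769383
-0.013723373044472775 0.042212509509324196
-0.011815240810432942 -0.0073008302323938875
```

{"fn": "jog_arm", "kwargs": {"motion": [{"x": 0.1, "y": 0.35, "z": 0, "ax": 0, "ay": 0, "az": 0}, {"x": 0, "y": 0, "z": 0.8, "ax": 0, "ay": 0, "az": 0}, {"x": 0, "y": 0, "z": 0.8, "ax": 0, "ay": 0, "az": 0}, {"x": 0, "y": 0, "z": 0.6, "ax": 0, "ay": 0, "az": 0}, {"x": 0, "y": 0, "z": 0.3, "ax": 0, "ay": 0, "az": 0}]}}

```text
time_s: 34.75
tool_pos: [0.5218, 0.2089, 0.0304]
tool_rot: [-179.9, 0.1, 70.7]
force: [0.3, 0.5, -0.6]
grip_width: 0.0501
grasp_force: 20.0
```

{"fn": "jog_arm", "kwargs": {"motion": [{"x": 0, "y": 0, "z": 0.3, "ax": 0, "ay": 0, "az": 0}, {"x": 0, "y": 0, "z": 0.2, "ax": 0, "ay": 0, "az": 0}, {"x": 0, "y": 0, "z": 0.1, "ax": 0, "ay": 0, "az": 0}, {"x": 0, "y": 0, "z": 0, "ax": 0, "ay": 0, "az": 0}, {"x": 0, "y": 0, "z": 0, "ax": 0, "ay": 0, "az": 0}]}}

```text
time_s: 35.25
tool_pos: [0.5226, 0.2092, 0.0255]
tool_rot: [180.0, -0.0, 70.7]
force: [0.0, -0.7, -0.9]
grip_width: 0.0496
grasp_force: 20.0
```

{"fn": "jog_arm", "kwargs": {"motion": [{"x": 0, "y": 0, "z": 0.1, "ax": 0, "ay": 0, "az": 0}, {"x": 0, "y": 0, "z": 0.1, "ax": 0, "ay": 0, "az": 0}, {"x": 0, "y": 0, "z": 0.08, "ax": 0, "ay": 0, "az": 0}, {"x": 0, "y": 0, "z": 0, "ax": 0, "ay": 0, "az": 0}, {"x": 0, "y": 0, "z": 0, "ax": 0, "ay": 0, "az": 0}]}}

```text
time_s: 35.75
tool_pos: [0.5224, 0.2092, 0.0225]
tool_rot: [180.0, -0.0, 70.7]
force: [-0.4, 0.2, -1.2]
grip_width: 0.0499
grasp_force: 20.0
```

{"fn": "jog_arm", "kwargs": {"motion": [{"x": 0, "y": 0, "z": 0.06, "ax": 0, "ay": 0, "az": 0}, {"x": 0, "y": 0, "z": 0, "ax": 0, "ay": 0, "az": 0}, {"x": 0, "y": 0, "z": 0, "ax": 0, "ay": 0, "az": 0}, {"x": 0, "y": 0, "z": 0, "ax": 0, "ay": 0, "az": 0}, {"x": 0, "y": 0, "z": 0, "ax": 0, "ay": 0, "az": 0}]}}

```text
time_s: 36.25
tool_pos: [0.5225, 0.2092, 0.0225]
tool_rot: [-180.0, -0.0, 70.7]
force: [-2.3, -0.3, 5.8]
grip_width: 0.0499
grasp_force: 20.0
```

Floor contact; release and lift clear, then check.

{"fn": "jog_arm", "kwargs": {"motion": [{"x": 0, "y": 0, "z": 0, "ax": 0, "ay": 0, "az": 0}, {"x": 0, "y": 0, "z": 0, "ax": 0, "ay": 0, "az": 0}, {"x": 0, "y": 0, "z": 0, "ax": 0, "ay": 0, "az": 0}, {"x": 0, "y": 0, "z": 0, "ax": 0, "ay": 0, "az": 0}, {"x": 0, "y": 0, "z": 0, "ax": 0, "ay": 0, "az": 0}], "claw": 0.6}}

```text
time_s: 36.75
tool_pos: [0.5224, 0.2092, 0.0219]
tool_rot: [180.0, -0.0, 70.7]
force: [0.2, -0.2, -0.0]
grip_width: 0.0688
grasp_force: 0.0
```

{"fn": "jog_arm", "kwargs": {"motion": [{"x": 0, "y": 0, "z": -1, "ax": 0, "ay": 0, "az": 0}, {"x": 0, "y": 0, "z": -3, "ax": 0, "ay": 0, "az": 0}, {"x": 0, "y": 0, "z": -4, "ax": 0, "ay": 0, "az": 0}, {"x": 0, "y": 0, "z": -4, "ax": 0, "ay": 0, "az": 0}, {"x": 0, "y": 0, "z": -4, "ax": 0, "ay": 0, "az": 0}]}}

```text
time_s: 37.25
tool_pos: [0.5224, 0.2089, 0.1844]
tool_rot: [180.0, -0.0, 70.7]
force: [0.3, 0.0, 0.3]
grip_width: 0.0696
grasp_force: 0.0
```

{"fn": "jog_arm", "kwargs": {"motion": [{"x": -1, "y": 3, "z": -1, "ax": 0, "ay": 0, "az": 0}, {"x": -1, "y": 3, "z": -1, "ax": 0, "ay": 0, "az": 0}, {"x": -1, "y": 3, "z": 0, "ax": 0, "ay": 0, "az": 0}, {"x": -1, "y": 3, "z": 0, "ax": 0, "ay": 0, "az": 0}, {"x": -1, "y": 3, "z": 0, "ax": 0, "ay": 0, "az": 0}]}}

```text
time_s: 37.75
tool_pos: [0.6484, 0.1117, 0.203]
tool_rot: [180.0, -0.0, 70.7]
force: [0.7, 0.1, -0.3]
grip_width: 0.0694
grasp_force: 0.0
```

Run:
```python
from plan import *
st(); s=env.read_camera('side'); crop(s,265,140,425,375,2.5,'pics/f1.png')
```

```text
37.75 [0.6484 0.1117 0.203 ] [180.   -0.   70.7] f [ 0.7  0.1 -0.3] w 0.0694 g 0.0 q [-38.  22.  35.  85. -13.  77. -22.]
```

View pics/f1.png

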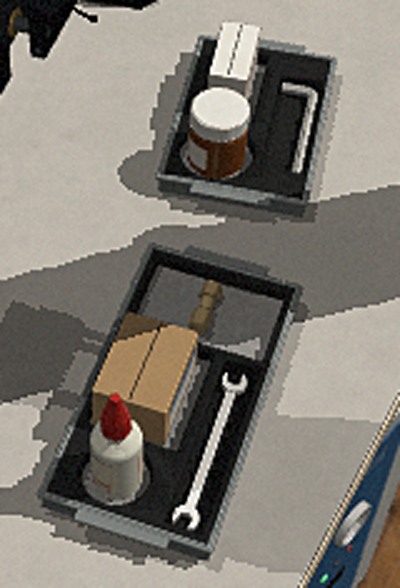

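```bash
python3 -c "
from cell import env; print(env.sign_off())"
```

```text
the job is handed in; nothing more can be done
None
```

I placed all five items in their kit pockets and handed the job in at about 38 s; force readings showed each one reach its pocket floor, and the last picture showed them all in place with the hex key and spanner still in their slots, though sign-off gave no pass/fail result.

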